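# Fetch the loupe from behind the carton, bottle and viewer

### The job

The eye loupe at the back of the wooden tray is needed on the round blue pad. Before touching it, clear the three things that hem it in (carton, dropper bottle, slide viewer) onto the green mat, all standing upright; then set the loupe upright in the middle of the blue pad; only then put the three back upright in the tray, each exactly where it stood at the start. Knock nothing over and leave the zip case, micrometer and round tin alone.

Things in the scene. Friction and masses are not known exactly. Their poses are not given: they have to be found in the camera images.
- loupe: eye loupe: round tapered black body with a white rim at the top, 39 mm across at the foot, 40 mm high, 50 g; stands at the back (far side) of the tray. Origin: centre of its underside, z up. Grip it anywhere round the body at about mid height (solid up to 38 mm). The tall things close by leave a gripper's body no room until they are cleared
- brown_carton: plain brown cardboard carton, 62 (x) x 60 (y) x 94 (z) mm, 120 g, upright. Origin: centre of its underside; x, y across its sides, which lie within about 10 degrees of the tray's axes. Grip it across two opposite sides near the top. It, the bottle and the viewer stand left, right and in front of the loupe, in any of the six orders
- dropper_bottle: amber glass dropper bottle with black rubber teat, 32 mm diameter, 102 mm high, 60 g, upright. Origin: centre of its underside, z up. The glass body is 31 mm wide up to 60 mm; above it a black collar 20 mm wide up to 75 mm; the teat above gives no hold. Grip at about 55 to 60 mm above its underside
- slide_viewer: small black slide viewer with white faces, 30 (x) x 32 (y) mm body from 8 to 58 mm height, on a round foot only 14 mm wide, 66 mm high with its top knob, 55 g, upright (tips easily if nudged). Origin: centre of its underside (the foot is 1 mm to +y of it), z up; x, y across its faces, which lie within about 10 degrees of the tray's axes. Grip across the two x faces at 35 to 45 mm height
- tray: fixed low wooden tray, 186 (x) x 226 (y) mm outside, floor 6 mm above the table, lip 12 mm high. Origin: centre of its underside on the table; x points to its back (away from the robot), y to its left. The loupe stands near x = +50, y = 0 mm; the other three near (-40, 0), (+20, +75) and (+20, -75) mm.
- green_mat: fixed green mat, the parking area, 140 (x) x 240 (y) x 3 mm. Origin: centre of its underside on the table, top 3 mm higher; x roughly away from the robot, y along its long side. It lies left or right of the tray. On the way left a comparator 480 mm high fills the space beyond x = 0.64 m for y = 0.08 to 0.30 m: pass it on the robot's side
- blue_pad: fixed round blue pad, 96 mm diameter, 5 mm high, with a thin white ring 53 mm across round its middle. Origin: centre of its underside on the table. It lies on the other side of the tray from the green mat
- domed_case: bystander: black domed zip case, 80x118x42 mm, lying at the front of the table; origin: centre of its underside
- micrometer: bystander: outside micrometer, 40x120x13 mm, lying at the front right; origin: centre of its underside
- parts_tin: bystander: round shallow tin, 67 mm diameter, 24 mm high, far left; origin: centre of its underside

How it is judged:
On the way, in this order (a step that is already met when the one before it is completed fails the run):
1. carton, bottle and viewer all stand upright and released on the green mat, the loupe still where it stood (x of brown_carton in the frame of green_mat between -0.065 and 0.065 m and y of brown_carton in the frame of green_mat between -0.115 and 0.115 m and height (world z) of each of brown_carton, dropper_bottle, slide_viewer below 0.01 m and angle between each of brown_carton, dropper_bottle, slide_viewer's own z axis and vertical below 0.2 rad and linear speed of each of brown_carton, dropper_bottle, slide_viewer below 0.03 m/s and contact force between each of brown_carton, dropper_bottle, slide_viewer and the fingers below 0.1 N and x of dropper_bottle in the frame of green_mat between -0.065 and 0.065 m and y of dropper_bottle in the frame of green_mat between -0.115 and 0.115 m and x of slide_viewer in the frame of green_mat between -0.065 and 0.065 m and y of slide_viewer in the frame of green_mat between -0.115 and 0.115 m and distance of loupe from where it was at the start of the episode below 0.015 m), for 0.2 s.
2. the loupe stands upright and released in the middle of the blue pad, the other three still on the green mat (horizontal distance between loupe and blue_pad below 0.012 m and height (world z) of loupe between 0.002 and 0.01 m and angle between loupe's own z axis and vertical below 0.15 rad and linear speed of each of loupe, brown_carton, dropper_bottle, slide_viewer below 0.03 m/s and contact force between each of loupe, brown_carton, dropper_bottle, slide_viewer and the fingers below 0.1 N and x of brown_carton in the frame of green_mat between -0.065 and 0.065 m and y of brown_carton in the frame of green_mat between -0.115 and 0.115 m and height (world z) of each of brown_carton, dropper_bottle, slide_viewer below 0.01 m and angle between each of brown_carton, dropper_bottle, slide_viewer's own z axis and vertical below 0.2 rad and x of dropper_bottle in the frame of green_mat between -0.065 and 0.065 m and y of dropper_bottle in the frame of green_mat between -0.115 and 0.115 m and x of slide_viewer in the frame of green_mat between -0.065 and 0.065 m and y of slide_viewer in the frame of green_mat between -0.115 and 0.115 m), for 0.2 s.
At the end, for the whole second after the job is handed in: The loupe stands upright on the blue pad, its centre within 12 mm of the pad's centre; carton, bottle and viewer stand upright in the tray, each within 12 mm of where it stood at the start; all released and at rest (horizontal distance between loupe and blue_pad below 0.012 m and height (world z) of loupe between 0.002 and 0.01 m and angle between each of loupe, brown_carton, dropper_bottle, slide_viewer's own z axis and vertical below 0.15 rad and linear speed of each of loupe, brown_carton, dropper_bottle, slide_viewer below 0.03 m/s and contact force between loupe and the fingers below 0.1 N and distance of each of brown_carton, dropper_bottle, slide_viewer from where it was at the start of the episode below 0.012 m); the robot touches nothing.
It fails at once if the carton, bottle, viewer or loupe is knocked over (angle between any of brown_carton, dropper_bottle, slide_viewer, loupe's own z axis and vertical above 0.6 rad).
It fails at once if the zip case, the micrometer or the round tin is moved by more than 20 mm (distance of any of domed_case, micrometer, parts_tin from where it was at the start of the episode above 0.02 m).
It also fails if it takes over 149 s, if anything falls off the work surface, if the arm or the gripper's body presses on something with over 40 N, if the wrist force passes 120 N, or if a joint passes its speed limit or range.

### The arm

A 7-joint arm with a two-finger parallel gripper is mounted at the origin on a cart in front of the work surface, level with it; the furniture and walls round the work are solid. World frame = base frame: x ahead of the robot, y to its left, z up, the work surface at z = 0. Lengths are in m, angles in rad, forces in N, time in s.
With the tool pointing down it reaches from about 0.4 to 0.875 m from the base axis. Payload 6.5 kg.
Tool frame: the origin (TCP) lies midway between the tips of the shut fingers; the grasp point (between the pads) lies 19 mm behind it; z points along the fingers, y is the direction in which the jaws open and shut (so a half turn about z gives the same grasp; the last joint's range is limited). The gripper opens to 88 mm and grips with 3 to 60 N. Pads are 18 mm wide; open, the fingers measure 123 mm over their backs; the gripper's body (75 mm by 187 mm) begins 45 mm behind the grasp point.
Start: joints at [-1.368, 0.536, -0.004, 1.538, 0.003, 1.067, -0.071], TCP at [0.173, 0.627, 0.239] pointing down, gripper open.
Joint ranges: [-2.7, 2.7], [-0.37, 2.16], [-1.27, 1.26], [0.24, 2.4], [-1.31, 4.45], [0.19, 1.91], [-2.76, 2.76]. Speed limits (rad/s): [2.39, 2.39, 3.14, 3.14, 3.14, 3.14, 3.14].

### API

Orientations are given as [roll, pitch, yaw] about the fixed x, y, z axes, in that order (R = Rz(yaw) Ry(pitch) Rx(roll)).
In Python, from plant import manip, vision gives the robot as it stands.
- The arm moves only by the tool carry_out, never from a script. Its argument "motion" is text: rows parted by semicolons, each of 5 numbers parted by spaces: the gripper command: -1 is shut, 1 is fully open, values between are in proportion, then the shift along the tool's x, y, z in m, then the turn about the tool's z in degrees. In form: gripper tx ty tz twist; .... A call has 1 to 12 rows; each row is the pose to reach, as a shift and turn from the pose measured when the call began, along the tool's axes at that moment; what a row does not reach only later rows make up. A row lasts 1/8 s, in which the tool goes at most 62.5 mm and 10.7 degrees, less where a joint would pass 70% of its speed; a pose out of reach is approached as far as the arm can. A call with a gripper value outside its range is refused whole. The fingers move at their own pace and stop on an object; "force" is the grip in N (left out, the last holds). Time passes only in rows, so rows that repeat a pose let the fingers close. It gives the time, the measured TCP pose, the force and the opening at its end, in the units of the state.
- manip.get_obs(): the state, without advancing time (a new reading comes with each control period).
- vision.grab_frame(name): name is "scene" or "top" or "wrist"; returns a dict with "img" (420x560x3 uint8, red, green, blue), "depth" (420x560 float32, m along the optical axis (not along the pixel's ray), 0 where there is no reading), "vertical_fov" (degrees; the focal length in pixels is half the picture's height over the tangent of half this angle, whatever the lens; pixels are square), "cx", "cy" (the principal point, pixels), "k1" (the pictures are not rectified: a ray, as slopes to the right and down, at radius r is drawn at 1 + k1 r^2 times it, then the intrinsics apply), "R" (3x3) and "t" (3): a world point X has camera coordinates R X + t; the wrist camera has in their place "mount" (4x4, takes a point from camera to tool coordinates, whose origin is the TCP and whose axes are the flange's). Camera axes: x right, y down, z forward; pixel columns grow to the right and rows downward; lengths in m; the calibration is good to about 2 mm. A picture is of the moment at which its call begins: read the wrist's pose just before it.
- manip.sign_off(): hands the job in, once; it reports no verdict.
The state is a dict: "t": time; "qpos": joint angles; "joint_vel": joint speeds; "joint_torque": joint torques, N m; "tcp_pos": TCP position; "tool_rot": TCP orientation; "contact_force": force on the tool from outside, world axes, zero at the start; "moment": the same for the moment, N m; "finger_gap": finger opening in m.
Only numpy, scipy, OpenCV 4.12 (cv2) and the standard library are available. Lean on these libraries where they do the work, as an engineer would, in place of code of your own. Each camera call takes 0.05 s, during which the arm holds its last target.

## Working session

There is one attempt and no reset: what is moved stays moved. The work goes in short steps, Python scripts to look and compute and a tool call to move; the robot and the scene stay as the last step left them, time stands still between calls to the robot, and variables do not carry over. Pictures are saved under pics/ and viewed, and the job is handed in when it is done.

Besides the shell and the picture viewer there is one more tool, called after "Request:" as name(argument=value, ...), one argument or row to a line, values as JSON. carry_out: Moves the arm, as the interface text tells. Its arguments: {"type":"object","properties":{"motion":{"type":"string"},"force":{"type":"number"}},"required":["motion"]}

```bash
ls; mkdir -p pics; cat > h.py <<'E'
import numpy as np, cv2
from plant import manip, vision
def grab(n):
    o=manip.get_obs(); f=vision.grab_frame(n); f['obs']=o; return f
def save(f,name): cv2.imwrite('pics/'+name,cv2.cvtColor(f['img'],cv2.COLOR_RGB2BGR))
E
python3 - <<'E'
from h import *
o=manip.get_obs()
for k,v in o.items(): print(k,np.round(v,3))
for n in ['scene','top','wrist']:
    f=grab(n); save(f,n+'0.png'); print(n,{k:np.round(v,3) for k,v in f.items() if k not in('img','depth','obs')})
    np.savez('pics/'+n+'0.npz',**{k:v for k,v in f.items() if k!='obs'})
E
```

```text
pics
t 0.0
qpos [-1.368  0.537 -0.004  1.539  0.003  1.067 -0.071]
joint_vel [ 0.001  0.001 -0.     0.    -0.     0.    -0.   ]
joint_torque [ 0.0000e+00 -5.7096e+01  9.9100e-01 -2.5161e+01 -5.6000e-02  1.8000e-02
  0.0000e+00]
tcp_pos [0.172 0.626 0.238]
tool_rot [-3.14   0.     2.873]
contact_force [ 0.272 -0.523  0.047]
moment [-0.027 -0.001  0.025]
finger_gap 0.088
scene {'vertical_fov': np.float64(51.687), 'cx': np.float64(275.634), 'cy': np.float64(208.714), 'k1': np.float64(0.012), 'R': array([[ 0.7  , -0.714,  0.007],
       [-0.374, -0.374, -0.849],
       [ 0.609,  0.591, -0.529]]), 't': array([-0.292,  0.262,  1.254])}
top {'vertical_fov': np.float64(55.116), 'cx': np.float64(280.717), 'cy': np.float64(211.24), 'k1': np.float64(0.01), 'R': array([[ 0.015, -1.   , -0.012],
       [-0.983, -0.013, -0.185],
       [ 0.184,  0.015, -0.983]]), 't': array([0.093, 0.52 , 1.349])}
wrist {'vertical_fov': np.float64(64.895), 'cx': np.float64(284.588), 'cy': np.float64(213.46), 'k1': np.float64(-0.016), 'mount': array([[ 0.001, -0.948, -0.318,  0.082],
       [ 1.   ,  0.001, -0.   ,  0.   ],
       [ 0.   , -0.318,  0.948, -0.147],
       [ 0.   ,  0.   ,  0.   ,  1.   ]])}
```

View pics/top0.png

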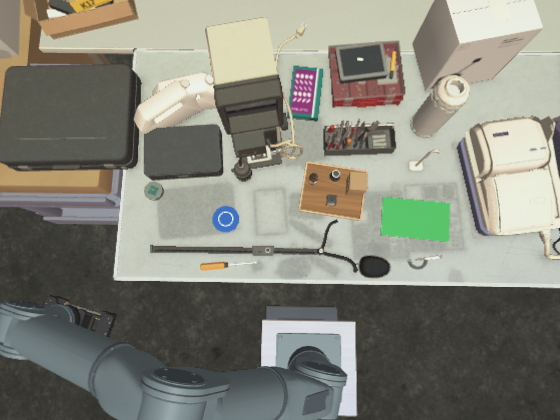

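View pics/scene0.png

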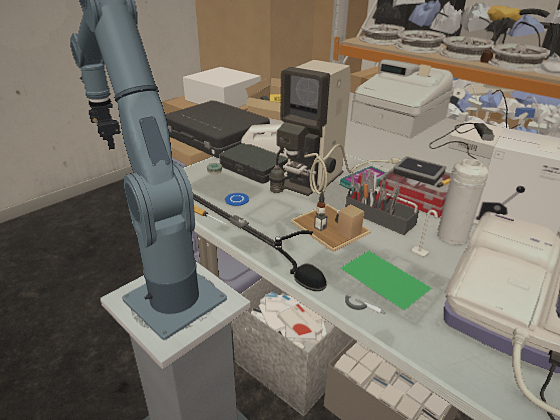

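View pics/wrist0.png

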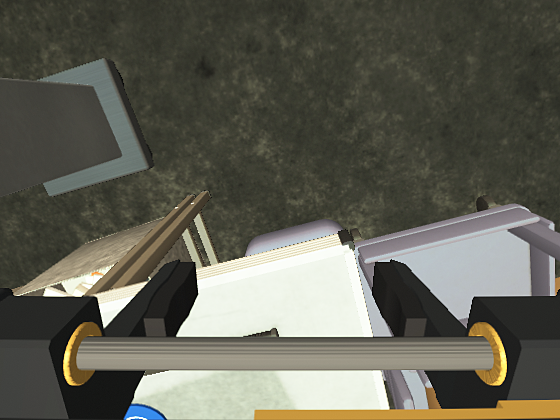

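```bash
cat >> h.py <<'E'
from scipy.spatial.transform import Rotation as Ro
def pose(o):
    T=np.eye(4); T[:3,:3]=Ro.from_euler('xyz',o['tool_rot']).as_matrix(); T[:3,3]=o['tcp_pos']; return T
def cam(f):
    """returns Twc (camera->world)"""
    if 'mount' in f: return pose(f['obs'])@f['mount']
    T=np.eye(4); T[:3,:3]=f['R'].T; T[:3,3]=-f['R'].T@f['t']; return T
def K(f):
    fl=210/np.tan(np.radians(f['vertical_fov'])/2); return fl
def rays(f,uv):
    uv=np.atleast_2d(np.asarray(uv,float)); p=(uv-[float(f['cx']),float(f['cy'])])/K(f)
    s=p.copy()
    for _ in range(10): s=p/(1+float(f['k1'])*(s**2).sum(1,keepdims=True))
    d=np.c_[s,np.ones(len(s))]; T=cam(f); return T[:3,3],d@T[:3,:3].T
def plane(f,uv,z):
    c,d=rays(f,uv); return c+d*((z-c[2])/d[:,2])[:,None]
def proj(f,X):
    T=np.linalg.inv(cam(f)); P=np.atleast_2d(X)@T[:3,:3].T+T[:3,3]; s=P[:,:2]/P[:,2:]
    s=s*(1+float(f['k1'])*(s**2).sum(1,keepdims=True)); return s*K(f)+[float(f['cx']),float(f['cy'])]
def load(n):
    f=dict(np.load('pics/'+n+'.npz',allow_pickle=True)); 
    if 'obs' in f: f['obs']=f['obs'].item()
    return f
def snap(n,name):
    f=grab(n); save(f,name+'.png'); np.savez('pics/'+name+'.npz',**f); return f
def cloud(f):
    v,u=np.mgrid[:420,:560]; c,d=rays(f,np.c_[u.ravel(),v.ravel()]); X=c+d*f['depth'].reshape(-1,1); return X.reshape(420,560,3)
E
python3 - <<'E'
from h import *
f=load('top0'); s=load('scene0')
b=cv2.cvtColor(f['img'],cv2.COLOR_RGB2HSV)
def blob(f,lo,hi):
    h=cv2.cvtColor(f['img'],cv2.COLOR_RGB2HSV); m=cv2.inRange(h,lo,hi); n,l,st,c=cv2.connectedComponentsWithStats(m); i=1+np.argmax(st[1:,4]); return (l==i).astype(np.uint8)
g=blob(f,(50,120,80),(75,255,255)); c=cv2.findContours(g,0,1)[0][0]; r=cv2.minAreaRect(c); P=plane(f,cv2.boxPoints(r),.003); print('mat',P.round(3),P.mean(0))
m=blob(f,(100,120,80),(125,255,255)); c=max(cv2.findContours(m,0,1)[0],key=cv2.contourArea); e=cv2.fitEllipse(c); print('pad',e,plane(f,[e[0]],.005))
X=cloud(f)
print('tray px',plane(f,[(306,163),(369,170),(362,219),(299,211)],.012).round(3))
for n,p in dict(dropper=(313,176),loupe=(336,174),carton=(357,180),viewer=(331,200),case=(373,266),mic=(425,262),tin=(153,190),pole=(200,250),pole2=(330,240)).items(): print(n,X[p[1],p[0]].round(3))
cv2.imwrite('pics/crop.png',cv2.resize(cv2.cvtColor(f['img'],cv2.COLOR_RGB2BGR)[130:290,140:460],None,fx=2.5,fy=2.5,interpolation=cv2.INTER_CUBIC))
E
```

```text
mat [[ 0.449 -0.25   0.003]
 [ 0.585 -0.267  0.003]
 [ 0.564 -0.509  0.003]
 [ 0.429 -0.489  0.003]] [ 0.5068437  -0.37856241  0.003     ]
pad ((225.30690002441406, 218.68048095703125), (24.604928970336914, 25.333894729614258), 58.662227630615234) [[0.49671496 0.29930923 0.005     ]]
tray px [[ 0.705  0.012  0.012]
 [ 0.681 -0.216  0.012]
 [ 0.501 -0.187  0.012]
 [ 0.527  0.036  0.012]]
dropper [ 0.634 -0.008  0.093]
loupe [ 0.656 -0.093  0.045]
carton [ 0.622 -0.158  0.093]
viewer [ 0.556 -0.072  0.067]
case [ 0.335 -0.216  0.038]
mic [ 0.353 -0.402  0.009]
tin [0.595 0.561 0.022]
pole [0.383 0.382 0.014]
pole2 [ 0.426 -0.075  0.001]
```

View pics/crop.png

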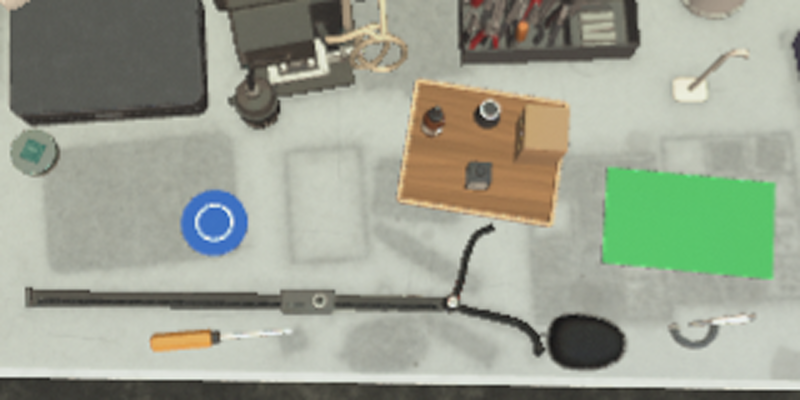

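Request:
carry_out(
  motion="1 -0.28 -0.263 -0.1 40; 1 -0.28 -0.263 -0.1 40; 1 -0.28 -0.263 -0.1 40; 1 -0.28 -0.263 -0.1 40; 1 -0.28 -0.263 -0.1 40; 1 -0.28 -0.263 -0.1 40; 1 -0.558 -0.527 -0.12 80; 1 -0.558 -0.527 -0.12 80; 1 -0.558 -0.527 -0.12 80; 1 -0.558 -0.527 -0.12 80; 1 -0.558 -0.527 -0.12 80; 1 -0.558 -0.527 -0.12 80",
)

```text
t: 1.65
tcp_pos: [0.5555, -0.0052, 0.357]
tool_rot: [3.142, 0.001, 1.477]
contact_force: [1.3, -0.0, -1.1]
finger_gap: 0.0882
```

```bash
python3 - <<'E'
from h import *
f=snap('wrist','w1'); print(f['obs']['tcp_pos'],f['obs']['qpos'].round(3) if hasattr(f['obs']['qpos'],'round') else f['obs']['qpos'])
E
```

```text
[ 0.55552864 -0.00522322  0.35699002] [-0.56   0.297  0.621  1.673 -0.181  1.23   0.008]
```

View pics/w1.png

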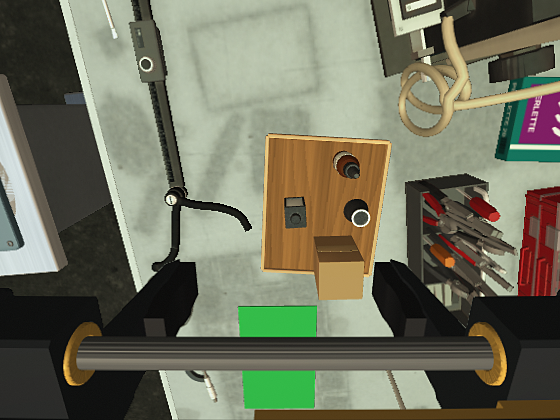

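```bash
cat > meas.py <<'E'
from h import *
def blobs(f,lo,hi):
    h=cv2.cvtColor(f['img'],cv2.COLOR_RGB2HSV); m=cv2.inRange(h,lo,hi); return m
def rect(pts):
    r=cv2.minAreaRect(pts[:,:2].astype(np.float32)*1000); return np.round(r[0],1),np.round(r[1],1),round(r[2],1)
def slices(f,box,name):
    X=cloud(f); ok=f['depth']>0
    P=X[ok&(X[...,0]>box[0])&(X[...,0]<box[1])&(X[...,1]>box[2])&(X[...,1]<box[3])]
    print(name,len(P),'zmax',P[:,2].max().round(4)); return P
E
python3 - <<'E'
from meas import *
f=snap('wrist','w2'); o=f['obs']; print(o['tcp_pos'],o['t'],o['joint_vel'])
X=cloud(f)
for n,p in dict(bottle=(347,163),viewer=(295,204),vknob=(295,214),loupe=(357,212),carton=(340,285),floor=(300,165),table=(220,150),mat=(280,315)).items(): print(n,X[p[1],p[0]].round(4))
# carton top
P=slices(f,(.55,.72,-.25,-.10),'carton'); T=P[P[:,2]>.085]; print(rect(T),T[:,2].mean())
P=slices(f,(.5,.61,-.13,-.04),'viewer'); 
for a,b in((.058,.068),(.068,.08)):
    T=P[(P[:,2]>a)&(P[:,2]<b)]; print(len(T), rect(T) if len(T)>4 else'')
P=slices(f,(.61,.70,-.13,-.06),'loupe'); T=P[P[:,2]>.040]; print(rect(T),len(T))
P=slices(f,(.59,.70,-.05,.04),'bottle')
for a in np.arange(.02,.11,.01):
    T=P[(P[:,2]>a)&(P[:,2]<a+.01)]; print(a,len(T), rect(T) if len(T)>4 else'')
E
```

```text
[ 0.55809486 -0.0145659   0.35779618] 1.7 [-0.06058778 -0.06694496 -0.00546557  0.08470667  0.06801511 -0.00858581
 -0.20012015]
bottle [ 0.6375 -0.0119  0.099 ]
viewer [ 0.569  -0.069   0.0638]
vknob [ 0.5676 -0.0798  0.0753]
loupe [ 0.6586 -0.0966  0.045 ]
carton [ 0.6205 -0.182   0.1006]
floor [ 0.5825 -0.0258  0.0079]
table [0.4644 0.008  0.0007]
mat [ 0.5237 -0.2913  0.0056]
carton 7592 zmax 0.1033
(array([ 619.6, -162.7]), array([61.2, 62.4]), 86.6) 0.099398037145592
viewer 3788 zmax 0.0755
385 (array([564.3, -76.5]), array([32.1, 30. ]), 88.9)
89 (array([563.9, -76.1]), array([14.2, 13.6]), 24.2)
loupe 2419 zmax 0.0485
(array([659.8, -92.3]), array([26.9, 26.8]), 84.7) 282
bottle 24270 zmax 0.4567
0.02 26 (array([635.6,  -4.1]), array([29.9,  8.8]), 34.2)
0.03 41 (array([636.1,  -6. ]), array([31.2, 13.7]), 42.0)
0.039999999999999994 45 (array([636.4,  -6.3]), array([30.6, 12.5]), 41.5)
0.049999999999999996 159 (array([640.1, -10.7]), array([30.2, 23.2]), 41.1)
0.06 47 (array([638.1,  -9.1]), array([23.1, 11.5]), 41.6)
0.06999999999999999 41 (array([641.4, -12.3]), array([19.8, 15.8]), 41.4)
0.07999999999999999 80 (array([642. , -12.9]), array([17.8, 16.8]), 40.3)
0.09 44 (array([640.6, -12.1]), array([12.9,  8.1]), 39.0)
0.09999999999999999 57 (array([642. , -13.4]), array([8.9, 8.1]), 7.7)
```

```bash
cat > go.py <<'E'
from h import *
import sys
def go(*ws):
    """each w = x,y,z,yawdeg -> tool shifts"""
    o=manip.get_obs(); T=pose(o); y0=np.degrees(o['tool_rot'][2])
    print('t',round(o['t'],2),'tcp',np.round(o['tcp_pos'],4),'rot',np.round(np.degrees(o['tool_rot']),2),'F',np.round(o['contact_force'],1),'gap',round(float(o['finger_gap']),4),'q7',np.round(o['qpos'][6],2))
    p=np.array(o['tcp_pos'])
    for w in ws:
        d=T[:3,:3].T@(np.array(w[:3])-T[:3,3]); tw=-((w[3]-y0+180)%360-180)
        print(w,'->',d.round(4),round(tw,1),'rows',round(np.linalg.norm(w[:3]-p)/.0625,1)); p=np.array(w[:3])
if __name__=='__main__':
    go(*[tuple(map(float,a.split(','))) for a in sys.argv[1:]])
E
python3 go.py .62,-.163,.20,86.6 .62,-.163,.067,86.6
```

```text
t 1.75 tcp [ 0.5566 -0.0115  0.3573] rot [179.87   0.31  84.02] F [ 0.6  0.2 -0.5] gap 0.0883 q7 0.01
(0.62, -0.163, 0.2, 86.6) -> [-0.1432  0.0785  0.1583] -2.6 rows 3.6
(0.62, -0.163, 0.067, 86.6) -> [-0.1425  0.0782  0.2913] -2.6 rows 2.1
```

Request:
carry_out(
  motion="1 -0.143 0.078 0.19 -2.6; 1 -0.143 0.078 0.19 -2.6; 1 -0.143 0.078 0.19 -2.6; 1 -0.143 0.078 0.19 -2.6; 1 -0.143 0.078 0.19 -2.6; 1 -0.143 0.078 0.19 -2.6; 1 -0.143 0.078 0.19 -2.6; 1 -0.143 0.078 0.19 -2.6",
)

```text
t: 2.75
tcp_pos: [0.6204, -0.1615, 0.1697]
tool_rot: [3.137, 0.005, 1.514]
contact_force: [-0.8, -0.5, -0.5]
finger_gap: 0.0882
```

```bash
python3 go.py .62,-.163,.067,86.6; python3 - <<'E'
from meas import *
f=snap('wrist','w3')
P=slices(f,(.55,.72,-.25,-.10),'carton'); T=P[(P[:,2]>.085)&(P[:,2]<.11)]; print(rect(T),T[:,2].mean())
E
```

```text
t 2.75 tcp [ 0.6204 -0.1615  0.1697] rot [179.75   0.27  86.73] F [-0.8 -0.5 -0.5] gap 0.0882 q7 0.44
(0.62, -0.163, 0.067, 86.6) -> [-0.001  -0.0008  0.1027] 0.1 rows 1.6
carton 74482 zmax 0.2689
(array([ 619.5, -162.8]), array([60.2, 62.1]), 86.4) 0.09977059137520752
```

View pics/w3.png

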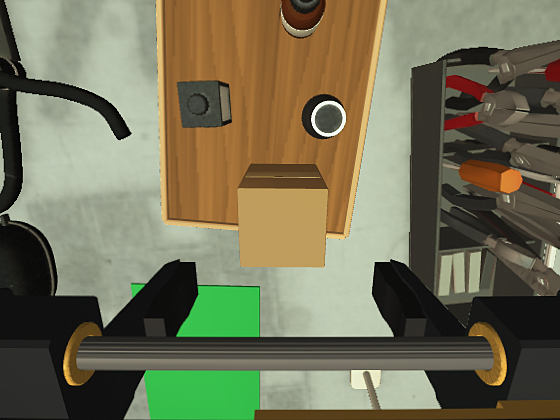

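Request:
carry_out(
  motion="1 -0.001 -0.001 0.05 0; 1 -0.001 -0.001 0.103 0; 1 -0.001 -0.001 0.103 0; 1 -0.001 -0.001 0.103 0; 0 -0.001 -0.001 0.103 0; -1 -0.001 -0.001 0.103 0; -1 -0.001 -0.001 0.103 0; -1 -0.001 -0.001 0.103 0; -1 -0.001 -0.001 0.103 0; -1 -0.001 -0.001 0.103 0",
  force=15,
)

```text
t: 4.05
tcp_pos: [0.62, -0.1633, 0.0675]
tool_rot: [3.137, 0.005, 1.513]
contact_force: [-1.2, 0.2, 6.6]
finger_gap: 0.0621
```

```bash
python3 go.py .62,-.163,.067,86.6; python3 - <<'E'
from meas import *
f=load('w3')
m=blobs(f,(50,120,80),(75,255,255)); c=max(cv2.findContours(m,0,1)[0],key=cv2.contourArea)
f=load('w2'); m=blobs(f,(50,120,80),(75,255,255)); c=max(cv2.findContours(m,0,1)[0],key=cv2.contourArea)
print(plane(f,cv2.boxPoints(cv2.minAreaRect(c)),.003).round(4))
E
```

```text
t 4.05 tcp [ 0.62   -0.1633  0.0675] rot [179.72   0.27  86.71] F [-1.2  0.2  6.6] gap 0.0621 q7 0.5
(0.62, -0.163, 0.067, 86.6) -> [ 0.0003 -0.0001  0.0005] 0.1 rows 0.0
[[ 0.4499 -0.2519  0.003 ]
 [ 0.5884 -0.2664  0.003 ]
 [ 0.5827 -0.3456  0.003 ]
 [ 0.438  -0.3304  0.003 ]]
```

```bash
python3 go.py .62,-.163,.13,86.6 .500,-.459,.13,84.5 .500,-.459,.0655,84.5
```

```text
t 4.05 tcp [ 0.62   -0.1633  0.0675] rot [179.72   0.27  86.71] F [-1.2  0.2  6.6] gap 0.0621 q7 0.5
(0.62, -0.163, 0.13, 86.6) -> [-0.      0.0003 -0.0625] 0.1 rows 1.0
(0.5, -0.459, 0.13, 84.5) -> [-0.3024 -0.1026 -0.0616] 2.2 rows 5.1
(0.5, -0.459, 0.0655, 84.5) -> [-0.3021 -0.1029  0.0029] 2.2 rows 1.0
```

Request:
carry_out(
  motion="-1 0 0 -0.03 0; -1 0 0 -0.062 0; -1 -0.04 -0.014 -0.062 2; -1 -0.085 -0.029 -0.062 2; -1 -0.13 -0.044 -0.062 2; -1 -0.175 -0.06 -0.062 2; -1 -0.22 -0.075 -0.062 2; -1 -0.26 -0.088 -0.062 2; -1 -0.29 -0.098 -0.062 2; -1 -0.302 -0.103 -0.062 2; -1 -0.302 -0.103 -0.062 2; -1 -0.302 -0.103 -0.062 2",
)

```text
t: 5.55
tcp_pos: [0.5009, -0.4566, 0.1301]
tool_rot: [3.136, 0.003, 1.481]
contact_force: [-0.4, 0.3, -1.3]
finger_gap: 0.0621
```

```bash
python3 go.py .500,-.459,.066,84.5
```

```text
t 5.55 tcp [ 0.5009 -0.4566  0.1301] rot [1.7969e+02 1.7000e-01 8.4830e+01] F [-0.4  0.3 -1.3] gap 0.0621 q7 0.91
(0.5, -0.459, 0.066, 84.5) -> [-0.0023 -0.001   0.0641] 0.3 rows 1.0
```

Request:
carry_out(
  motion="-1 -0.001 0 0.04 0; -1 -0.001 0 0.063 0; -1 -0.001 0 0.064 0; -1 -0.001 0 0.065 0; -1 -0.001 0 0.065 0; 1 -0.001 0 0.065 0; 1 -0.001 0 0.065 0; 1 -0.001 0 0.065 0; 1 -0.001 0 0.02 0; 1 -0.001 0 -0.04 0; 1 -0.001 0 -0.06 0; 1 -0.001 0 -0.06 0",
)

```text
t: 7.05
tcp_pos: [0.5011, -0.4579, 0.1914]
tool_rot: [3.134, 0.004, 1.481]
contact_force: [0.1, 0.4, -0.7]
finger_gap: 0.0884
```

```bash
python3 go.py .6415,-.0125,.2,95; python3 - <<'E'
from meas import *
f=snap('wrist','w4')
E
```

```text
t 7.05 tcp [ 0.5011 -0.4579  0.1914] rot [179.56   0.24  84.84] F [ 0.1  0.4 -0.7] gap 0.0884 q7 0.88
(0.6415, -0.0125, 0.2, 95.0) -> [ 0.4561  0.0999 -0.0098] -10.2 rows 7.5
```

View pics/w4.png

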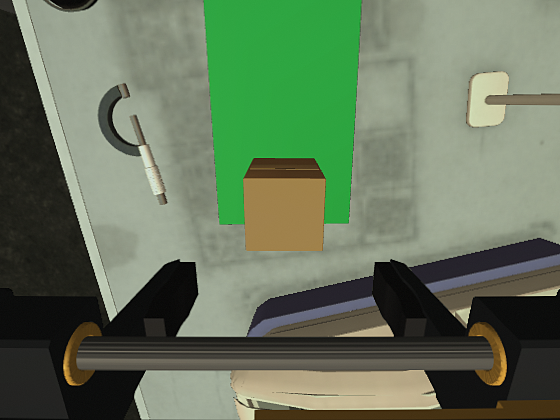

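Request:
carry_out(
  motion="1 0.06 0.013 -0.02 -3; 1 0.12 0.026 -0.03 -5; 1 0.18 0.039 -0.03 -10; 1 0.24 0.052 -0.03 -10; 1 0.3 0.065 -0.02 -10; 1 0.36 0.078 -0.01 -10; 1 0.41 0.09 -0.01 -10; 1 0.446 0.098 -0.01 -10; 1 0.456 0.1 -0.01 -10; 1 0.456 0.1 -0.01 -10; 1 0.456 0.1 -0.01 -10",
)

```text
t: 8.48
tcp_pos: [0.6402, -0.0145, 0.1986]
tool_rot: [3.138, 0.004, 1.652]
contact_force: [-0.1, 1.0, -0.5]
finger_gap: 0.0876
```

```bash
python3 go.py .6415,-.0125,.045,95; python3 - <<'E'
from meas import *
f=snap('wrist','w5')
P=slices(f,(.59,.70,-.06,.03),'bottle');P=P[P[:,2]<.12]
for a in np.arange(.02,.11,.01):
    T=P[(P[:,2]>a)&(P[:,2]<a+.01)]; print(a.round(2),len(T), rect(T) if len(T)>4 else'')
E
```

```text
t 8.47 tcp [ 0.6402 -0.0145  0.1986] rot [179.79   0.25  94.66] F [-0.1  1.  -0.5] gap 0.0876 q7 0.29
(0.6415, -0.0125, 0.045, 95.0) -> [0.0025 0.0009 0.1536] -0.3 rows 2.5
bottle 42155 zmax 0.2977
0.02 67 (array([639.9,  -4.5]), array([32.4, 13.6]), 14.7)
0.03 72 (array([638.8,  -5.3]), array([33.3, 13.7]), 20.1)
0.04 99 (array([641.6,  -4. ]), array([30.3, 12.4]), 7.8)
0.05 321 (array([642.5, -10.4]), array([29.8, 24.4]), 2.8)
0.06 137 (array([642. ,  -8.6]), array([23.3, 13.3]), 6.0)
0.07 85 (array([642.3, -10.3]), array([19.7, 13. ]), 12.7)
0.08 194 (array([642.7, -12.7]), array([19.2, 16.3]), 3.7)
0.09 107 (array([642.5, -11.6]), array([13.8,  8.1]), 6.2)
0.1 144 (array([643., -13.]), array([8.6, 9.9]), 79.1)
```

View pics/w5.png

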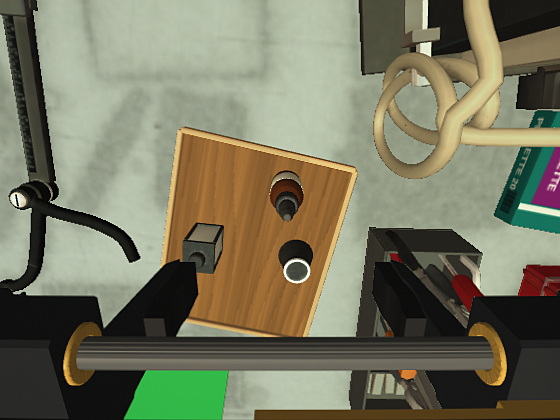

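```bash
python3 - <<'E'
from meas import *
f=load('w5'); X=cloud(f)
for p in [(430,60),(420,175),(385,110),(450,130),(380,240),(365,330),(480,270)]: print(p,X[p[1],p[0]].round(3))
f=load('w1'); X=cloud(f)
m=(X[...,2]>.08)&(X[...,2]<.3)&(X[...,0]>.5)&(X[...,0]<.76)&(abs(X[...,1])<.1)&(f['depth']>0)
P=X[m]; P=P[P[:,1]>.02]; print(len(P), P[:,0].min() if len(P) else'', P[np.argsort(P[:,1])[:5]] if len(P) else '')
E
```

```text
(430, 60) [0.713 0.097 0.146]
(420, 175) [0.715 0.035 0.159]
(385, 110) [0.722 0.069 0.047]
(450, 130) [0.709 0.063 0.194]
(380, 240) [ 0.743 -0.057  0.035]
(365, 330) [ 0.745 -0.167  0.036]
(480, 270) [ 0.88 -0.1   0.  ]
2814 0.7057730659008981 [[0.71829914 0.0268527  0.11830653]
 [0.71833163 0.02686341 0.10633067]
 [0.71820267 0.02721674 0.09725108]
 [0.717815   0.02728283 0.12234548]
 [0.71773884 0.02733669 0.11085743]]
```

Request:
carry_out(
  motion="1 -0.05 -0.04 -0.03 -10; 1 -0.09 -0.05 -0.04 -20; 1 -0.09 -0.05 -0.04 -30; 1 -0.09 -0.05 -0.04 -40; 1 -0.09 -0.05 -0.04 -50; 1 -0.09 -0.05 -0.04 -60; 1 -0.09 -0.05 -0.04 -70; 1 -0.09 -0.05 -0.04 -80; 1 -0.09 -0.05 -0.04 -90; 1 -0.09 -0.05 -0.04 -100; 1 -0.09 -0.05 -0.04 -110; 1 -0.09 -0.05 -0.04 -120",
)

```text
t: 10.02
tcp_pos: [0.597, -0.1098, 0.2391]
tool_rot: [-3.135, 0.001, -2.533]
contact_force: [0.1, 0.3, 0.2]
finger_gap: 0.0882
```

```bash
python3 go.py .62,-.08,.2,260 .6425,-.013,.2,260
```

```text
t 10.03 tcp [ 0.597  -0.1098  0.2391] rot [-1.7965e+02  6.0000e-02 -1.4515e+02] F [0.1 0.3 0.2] gap 0.0882 q7 2.3
(0.62, -0.08, 0.2, 260.0) -> [-0.0359  0.0115  0.039 ] -45.2 rows 0.9
(0.6425, -0.013, 0.2, 260.0) -> [-0.0926  0.0537  0.0388] -45.2 rows 1.1
```

```bash
python3 go.py .6425,-.013,.2,228 .6425,-.013,.046,228
```

```text
t 10.03 tcp [ 0.597  -0.1098  0.2391] rot [-1.7965e+02  6.0000e-02 -1.4515e+02] F [0.1 0.3 0.2] gap 0.0882 q7 2.3
(0.6425, -0.013, 0.2, 228.0) -> [-0.0926  0.0537  0.0388] -13.2 rows 1.8
(0.6425, -0.013, 0.046, 228.0) -> [-0.0925  0.0546  0.1928] -13.2 rows 2.5
```

Request:
carry_out(
  motion="1 -0.04 0.025 0.02 -8; 1 -0.08 0.045 0.036 -13; 1 -0.092 0.053 0.039 -13; 1 -0.092 0.053 0.039 -13; 1 -0.092 0.053 0.039 -13; 1 -0.092 0.053 0.039 -13",
)

```text
t: 10.78
tcp_pos: [0.6422, -0.016, 0.2005]
tool_rot: [-3.134, -0.001, -2.309]
contact_force: [0.0, -0.2, 0.3]
finger_gap: 0.0882
```

```bash
python3 go.py .6425,-.013,.046,228; python3 - <<'E'
from meas import *
f=snap('wrist','w6')
P=slices(f,(.59,.70,-.06,.03),'bottle');P=P[P[:,2]<.12]
for a in np.arange(.02,.11,.01):
    T=P[(P[:,2]>a)&(P[:,2]<a+.01)]; print(a.round(2),len(T), rect(T) if len(T)>4 else'')
E
```

```text
t 10.78 tcp [ 0.6422 -0.016   0.2005] rot [-1.7958e+02 -4.0000e-02 -1.3231e+02] F [ 0.  -0.2  0.3] gap 0.0882 q7 2.34
(0.6425, -0.013, 0.046, 228.0) -> [-0.0025  0.0029  0.1544] -0.3 rows 2.5
bottle 36474 zmax 0.2995
0.02 58 (array([634.3, -19.5]), array([11.2, 32. ]), 40.4)
0.03 69 (array([635.3, -20. ]), array([12.2, 32.4]), 45.9)
0.04 94 (array([636.7, -19. ]), array([15.8, 31.6]), 42.2)
0.05 318 (array([640.5, -16.4]), array([23.8, 30. ]), 44.8)
0.06 126 (array([639.4, -16.7]), array([15.6, 23.2]), 38.0)
0.07 71 (array([638.4, -17.3]), array([ 9.6, 19.9]), 39.8)
0.08 185 (array([641.5, -15.5]), array([15.6, 18.6]), 47.9)
0.09 107 (array([641.2, -15.8]), array([ 9.1, 13.2]), 43.7)
0.1 136 (array([641.9, -15.1]), array([8.3, 9.4]), 48.2)
```

View pics/w6.png

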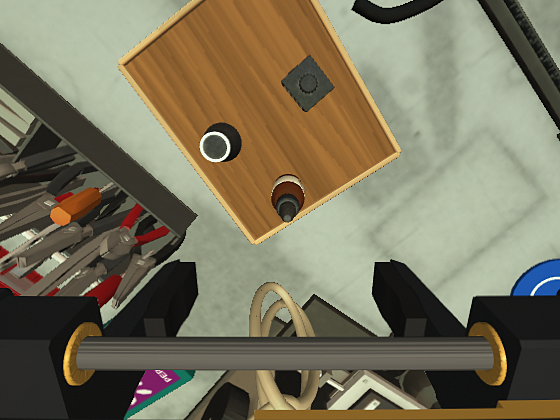

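Request:
carry_out(
  motion="1 -0.002 0.002 0.05 0; 1 -0.002 0.002 0.1 0; 1 -0.002 0.002 0.14 0; 1 -0.002 0.002 0.154 0; 1 -0.002 0.002 0.154 0; 1 -0.002 0.002 0.154 0; 0.2 -0.002 0.002 0.154 0; -0.3 -0.002 0.002 0.154 0; -1 -0.002 0.002 0.154 0; -1 -0.002 0.002 0.154 0; -1 -0.002 0.002 0.154 0; -1 -0.002 0.002 0.154 0",
  force=12,
)

```text
t: 12.32
tcp_pos: [0.6428, -0.0135, 0.0463]
tool_rot: [-3.135, -0.001, -2.309]
contact_force: [-0.2, 0.1, 0.3]
finger_gap: 0.0304
```

```bash
python3 go.py .60,-.07,.12,228 .508,-.369,.12,228
```

```text
t 12.32 tcp [ 0.6428 -0.0135  0.0463] rot [-1.7960e+02 -3.0000e-02 -1.3228e+02] F [-0.2  0.1  0.3] gap 0.0304 q7 2.33
(0.6, -0.07, 0.12, 228.0) -> [ 0.0707 -0.0068 -0.0736] -0.3 rows 1.6
(0.508, -0.369, 0.12, 228.0) -> [ 0.3538 -0.1399 -0.0725] -0.3 rows 5.0
```

Request:
carry_out(
  motion="-1 0 0 -0.04 0; -1 0 0 -0.08 0; -1 0.03 -0.005 -0.08 9; -1 0.07 -0.007 -0.08 18; -1 0.11 -0.03 -0.08 27; -1 0.155 -0.05 -0.08 36; -1 0.2 -0.07 -0.08 45; -1 0.245 -0.09 -0.08 54; -1 0.29 -0.11 -0.08 63; -1 0.325 -0.128 -0.08 72; -1 0.345 -0.137 -0.08 80; -1 0.354 -0.14 -0.08 88",
)

```text
t: 13.82
tcp_pos: [0.5068, -0.371, 0.1275]
tool_rot: [-3.14, 0.007, 2.432]
contact_force: [0.7, 0.0, -1.1]
finger_gap: 0.0297
```

```bash
python3 go.py .508,-.369,.12,140 .508,-.369,.0435,140
```

```text
t 13.82 tcp [ 0.5068 -0.371   0.1275] rot [-179.91    0.41  139.33] F [ 0.7  0.  -1.1] gap 0.0297 q7 1.67
(0.508, -0.369, 0.12, 140.0) -> [0.0004 0.0023 0.0074] -0.7 rows 0.1
(0.508, -0.369, 0.0435, 140.0) -> [0.001  0.0024 0.0839] -0.7 rows 1.2
```

Request:
carry_out(
  motion="-1 0.001 0.001 0.03 0; -1 0.001 0.002 0.06 0; -1 0.001 0.002 0.078 0; -1 0.001 0.002 0.083 0; -1 0.001 0.002 0.0835 0; -1 0.001 0.002 0.0835 0; 0 0.001 0.002 0.0835 0; 1 0.001 0.002 0.0835 0; 1 0.001 0.002 0.0835 0; 1 0.001 0.002 0.05 0; 1 0.001 0.002 0 0; 1 0.001 0.002 -0.05 0",
)

```text
t: 15.32
tcp_pos: [0.5069, -0.3684, 0.1788]
tool_rot: [-3.14, 0.007, 2.432]
contact_force: [1.6, -0.1, 0.5]
finger_gap: 0.0871
```

```bash
python3 go.py .53,-.14,.2,90 .564,-.0765,.17,89; python3 - <<'E'
from meas import *
f=snap('wrist','w7')
E
```

```text
t 15.32 tcp [ 0.5069 -0.3684  0.1788] rot [-179.9     0.38  139.32] F [ 1.6 -0.1  0.5] gap 0.0871 q7 1.64
(0.53, -0.14, 0.2, 90.0) -> [ 0.1312  0.1883 -0.0224] 49.3 rows 3.7
(0.564, -0.0765, 0.17, 89.0) -> [0.147  0.2586 0.0074] 50.3 rows 1.2
```

View pics/w7.png

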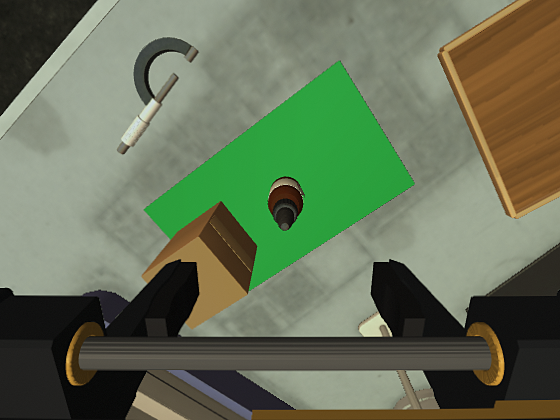

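Request:
carry_out(
  motion="1 0.03 0.05 -0.02 8; 1 0.06 0.1 -0.02 17; 1 0.09 0.15 -0.02 26; 1 0.12 0.2 -0.01 35; 1 0.14 0.24 0 44; 1 0.147 0.258 0.007 50; 1 0.147 0.258 0.007 50; 1 0.147 0.258 0.007 50; 1 0.147 0.258 0.007 50; 1 0.147 0.258 0.007 50",
)

```text
t: 16.62
tcp_pos: [0.5666, -0.0808, 0.1767]
tool_rot: [3.128, 0.011, 1.557]
contact_force: [0.6, 0.2, 0.9]
finger_gap: 0.088
```

```bash
python3 - <<'E'
from meas import *
f=snap('wrist','w8')
P=slices(f,(.52,.61,-.13,-.03),'viewer'); P=P[P[:,2]<.09]
for a,b in((.03,.04),(.04,.05),(.058,.068),(.069,.08)):
    T=P[(P[:,2]>a)&(P[:,2]<b)]; print(a,len(T), rect(T) if len(T)>4 else'')
P=slices(f,(.61,.70,-.13,-.05),'loupe'); P=P[P[:,2]<.09]; T=P[P[:,2]>.040]; print(rect(T),len(T))
E
python3 go.py .564,-.0765,.027,89
```

```text
viewer 25232 zmax 0.2762
0.03 88 (array([564.8, -61.7]), array([ 2.6, 29.6]), 88.1)
0.04 92 (array([564.7, -61.7]), array([ 2.7, 29.9]), 88.0)
0.058 1138 (array([564.2, -76.3]), array([32.1, 30. ]), 88.6)
0.069 256 (array([564.4, -76.1]), array([14.2, 13.7]), 30.7)
loupe 20021 zmax 0.276
(array([659.7, -92.6]), array([27.1, 27. ]), 6.4) 767
t 16.68 tcp [ 0.5666 -0.0806  0.1766] rot [179.25   0.61  89.23] F [ 0.1 -1.4  0.4] gap 0.088 q7 0.38
(0.564, -0.0765, 0.027, 89.0) -> [ 0.0056 -0.0046  0.1495] 0.2 rows 2.4
```

View pics/w8.png

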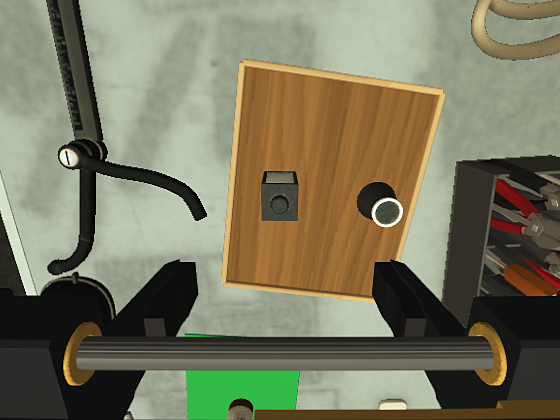

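Request:
carry_out(
  motion="0.4 0.003 -0.0025 0.02 0; 0.4 0.005 -0.004 0.06 0; 0.4 0.005 -0.0045 0.1 0; 0.4 0.0055 -0.0045 0.13 0; 0.4 0.0055 -0.0045 0.145 0; 0.4 0.0055 -0.0045 0.149 0; 0.4 0.0055 -0.0045 0.149 0",
  force=8,
)

```text
t: 17.55
tcp_pos: [0.5647, -0.0769, 0.0283]
tool_rot: [3.127, 0.011, 1.557]
contact_force: [-0.2, 0.1, 0.2]
finger_gap: 0.0618
```

```bash
python3 go.py .564,-.0765,.027,88.6
```

```text
t 17.55 tcp [ 0.5647 -0.0769  0.0283] rot [179.18   0.62  89.22] F [-0.2  0.1  0.2] gap 0.0618 q7 0.5
(0.564, -0.0765, 0.027, 88.6) -> [ 0.0004 -0.0007  0.0013] 0.6 rows 0.0
```

Request:
carry_out(
  motion="0.2 0 -0.0004 0.001 0; 0 0 -0.0004 0.001 0; -0.15 0 -0.0004 0.001 0; -0.25 0 -0.0004 0.001 0; -0.35 0 -0.0004 0.001 0; -0.5 0 -0.0004 0.001 0; -1 0 -0.0004 0.001 0; -1 0 -0.0004 0.001 0; -1 0 -0.0004 0.001 0",
  force=8,
)

```text
t: 18.68
tcp_pos: [0.5643, -0.0769, 0.0273]
tool_rot: [3.127, 0.011, 1.557]
contact_force: [-0.3, 0.2, 0.8]
finger_gap: 0.0303
```

```bash
python3 go.py .565,-.077,.12,89 .516,-.290,.12,85
```

```text
t 18.68 tcp [ 0.5643 -0.0769  0.0273] rot [179.18   0.62  89.22] F [-0.3  0.2  0.8] gap 0.0303 q7 0.5
(0.565, -0.077, 0.12, 89.0) -> [-0.0011  0.002  -0.0927] 0.2 rows 1.5
(0.516, -0.29, 0.12, 85.0) -> [-0.2148 -0.0441 -0.091 ] 4.2 rows 3.5
```

Request:
carry_out(
  motion="-1 0 0 -0.02 0; -1 0 0 -0.06 0; -1 -0.03 -0.006 -0.065 1; -1 -0.07 -0.014 -0.065 2; -1 -0.11 -0.022 -0.065 3; -1 -0.15 -0.03 -0.065 4; -1 -0.185 -0.038 -0.065 4; -1 -0.207 -0.042 -0.065 4; -1 -0.215 -0.044 -0.065 4; -1 -0.215 -0.044 -0.065 4; -1 -0.215 -0.044 -0.065 4; -1 -0.215 -0.044 -0.065 4",
)

```text
t: 20.18
tcp_pos: [0.5169, -0.2893, 0.0939]
tool_rot: [3.127, 0.009, 1.489]
contact_force: [-0.3, 0.4, -0.4]
finger_gap: 0.0302
```

```bash
python3 go.py .516,-.290,.0245,85;python3 - <<'E'
from meas import *
f=snap('wrist','w9')
E
```

```text
t 20.18 tcp [ 0.5169 -0.2893  0.0939] rot [179.15   0.52  85.32] F [-0.3  0.4 -0.4] gap 0.0302 q7 0.76
(0.516, -0.29, 0.0245, 85.0) -> [-0.0001 -0.0019  0.0694] 0.3 rows 1.1
```

View pics/w9.png

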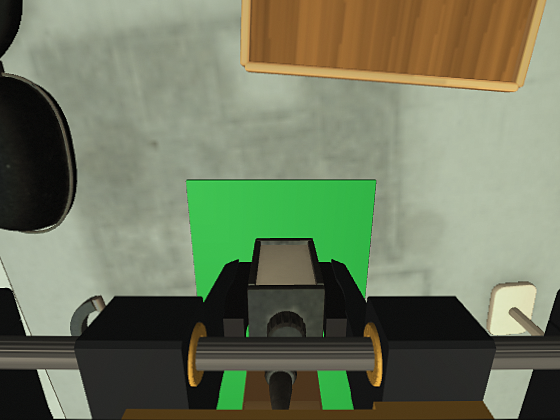

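Request:
carry_out(
  motion="-1 0 -0.001 0.03 0; -1 0 -0.001 0.055 0; -1 0 -0.001 0.065 0; -1 0 -0.001 0.068 0; -1 0 -0.001 0.069 0; -1 0 -0.001 0.069 0; -0.2 0 -0.001 0.069 0; 0 0 -0.001 0.069 0; 0.3 0 -0.001 0.069 0; 0.5 0 -0.001 0.069 0; 0.5 0 -0.001 0.069 0",
)

```text
t: 21.6
tcp_pos: [0.5168, -0.2902, 0.0249]
tool_rot: [3.127, 0.009, 1.489]
contact_force: [0.2, -0.4, -0.3]
finger_gap: 0.0658
```

```bash
python3 go.py .516,-.290,.16,85
```

```text
t 21.6 tcp [ 0.5168 -0.2902  0.0249] rot [179.15   0.54  85.3 ] F [ 0.2 -0.4 -0.3] gap 0.0658 q7 0.81
(0.516, -0.29, 0.16, 85.0) -> [-0.0011  0.0011 -0.1351] 0.3 rows 2.2
```

Request:
carry_out(
  motion="0.5 0 0 -0.03 0; 0.5 0 0 -0.07 0; 1 0 0 -0.12 0; 1 0.02 0.02 -0.15 -9; 1 0.05 0.04 -0.15 -19; 1 0.09 0.07 -0.15 -29; 1 0.13 0.1 -0.15 -39; 1 0.16 0.125 -0.15 -49; 1 0.18 0.13 -0.15 -59; 1 0.185 0.13 -0.15 -69; 1 0.185 0.13 -0.15 -79; 1 0.185 0.13 -0.15 -89",
)

```text
t: 23.1
tcp_pos: [0.6592, -0.1148, 0.1749]
tool_rot: [-3.132, 0.015, 3.048]
contact_force: [0.2, -0.7, -1.2]
finger_gap: 0.0883
```

```bash
python3 go.py .66,-.0924,.16,180;python3 - <<'E'
from meas import *
f=snap('wrist','w10'); s=snap('scene','s10')
P=slices(f,(.60,.72,-.15,-.04),'loupe'); P=P[P[:,2]<.06]
for a,b in((.04,.05),(.02,.03),(.03,.04)):
    T=P[(P[:,2]>a)&(P[:,2]<b)]; print(a,len(T), rect(T) if len(T)>4 else'')
E
```

```text
t 23.1 tcp [ 0.6592 -0.1148  0.1749] rot [-179.46    0.83  174.65] F [ 0.2 -0.7 -1.2] gap 0.0883 q7 1.68
(0.66, -0.0924, 0.16, 180.0) -> [0.0015 0.0226 0.0147] -5.4 rows 0.4
loupe 43651 zmax 0.2734
0.04 782 (array([659.5, -93. ]), array([26.1, 26.8]), 85.7)
0.02 249 (array([653.7, -93.6]), array([22.8, 33.8]), 6.2)
0.03 136 (array([652.2, -94.1]), array([15.2, 28.4]), 7.0)
```

View pics/w10.png

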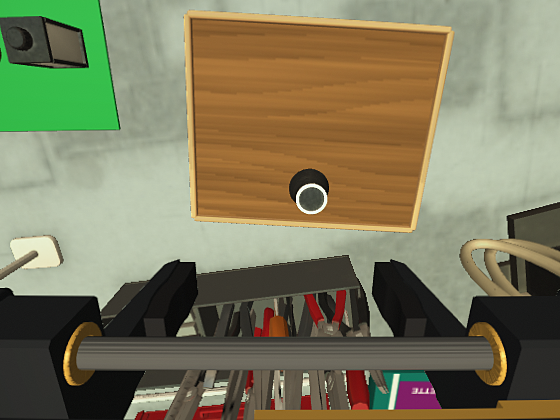

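View pics/s10.png

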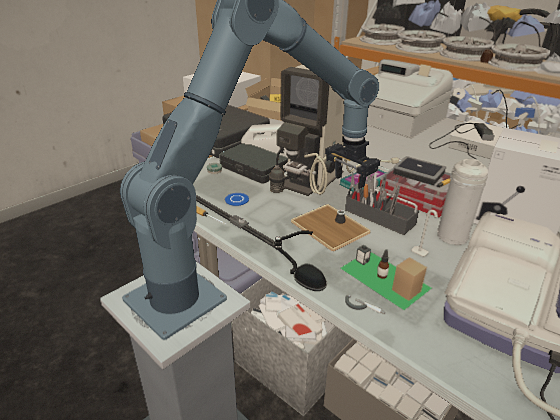

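```bash
python3 go.py .6597,-.0928,.1,174.6 .6597,-.0928,.010,174.6
```

```text
t 23.2 tcp [ 0.6592 -0.1152  0.175 ] rot [-179.49    0.85  174.35] F [0.7 0.3 0.7] gap 0.0883 q7 1.68
(0.6597, -0.0928, 0.1, 174.6) -> [0.0028 0.023  0.0748] -0.2 rows 1.3
(0.6597, -0.0928, 0.01, 174.6) -> [0.0042 0.0238 0.1648] -0.2 rows 1.4
```

Request:
carry_out(
  motion="1 0.002 0.015 0.03 0; 1 0.003 0.023 0.08 0; 1 0.004 0.0235 0.12 0; 1 0.004 0.0238 0.15 0; 1 0.004 0.0238 0.163 0; 1 0.004 0.0238 0.164 0; 1 0.004 0.0238 0.164 0; 0.3 0.004 0.0238 0.164 0; -0.1 0.004 0.0238 0.164 0; -0.5 0.004 0.0238 0.164 0; -1 0.004 0.0238 0.164 0; -1 0.004 0.0238 0.164 0",
  force=10,
)

```text
t: 24.7
tcp_pos: [0.6598, -0.0927, 0.0108]
tool_rot: [-3.133, 0.015, 3.043]
contact_force: [0.2, -0.1, 0.1]
finger_gap: 0.0402
```

Request:
carry_out(
  motion="-1 0 0 0 0; -1 0 0 0 0; -1 0 0 0 0",
)

```text
t: 25.08
tcp_pos: [0.6598, -0.0928, 0.0107]
tool_rot: [-3.133, 0.015, 3.043]
contact_force: [0.4, -0.5, -0.4]
finger_gap: 0.0363
```

```bash
python3 go.py .58,-.06,.1,174.6 .497,.05,.1,174.6 .497,.299,.1,174
```

```text
t 25.07 tcp [ 0.6598 -0.0928  0.0107] rot [-179.49    0.84  174.35] F [ 0.4 -0.5 -0.4] gap 0.0363 q7 1.67
(0.58, -0.06, 0.1, 174.6) -> [ 0.0813  0.024  -0.0907] -0.3 rows 2.0
(0.497, 0.05, 0.1, 174.6) -> [ 0.1747  0.1253 -0.093 ] -0.3 rows 2.2
(0.497, 0.299, 0.1, 174.0) -> [ 0.1993  0.373  -0.0955] 0.3 rows 4.0
```

Request:
carry_out(
  motion="-1 0 0 -0.03 0; -1 0.005 0.002 -0.075 0; -1 0.045 0.012 -0.09 0; -1 0.085 0.03 -0.093 0; -1 0.125 0.07 -0.093 0; -1 0.165 0.115 -0.093 0; -1 0.178 0.165 -0.093 0; -1 0.185 0.215 -0.094 0; -1 0.19 0.265 -0.094 0; -1 0.193 0.29 -0.095 0; -1 0.193 0.3 -0.095 0; -1 0.193 0.3 -0.095 0",
)

```text
t: 26.58
tcp_pos: [0.4961, 0.2253, 0.1002]
tool_rot: [-3.132, 0.015, 3.043]
contact_force: [-0.1, -1.0, -1.0]
finger_gap: 0.0366
```

```bash
python3 go.py .497,.299,.1,174;python3 - <<'E'
from meas import *
f=snap('wrist','w11')
m=blobs(f,(100,120,80),(125,255,255)); c=max(cv2.findContours(m,0,1)[0],key=cv2.contourArea); e=cv2.fitEllipse(c); print(e, plane(f,[e[0]],.005))
E
```

```text
t 26.57 tcp [0.4961 0.2253 0.1002] rot [-179.47    0.84  174.35] F [-0.1 -1.  -1. ] gap 0.0366 q7 1.07
(0.497, 0.299, 0.1, 174.0) -> [ 0.0064  0.0734 -0.0006] 0.4 rows 1.2
((380.1612854003906, 203.5597381591797), (115.41158294677734, 127.15029907226562), 60.110782623291016) [[0.49512683 0.29792359 0.005     ]]
```

View pics/w11.png

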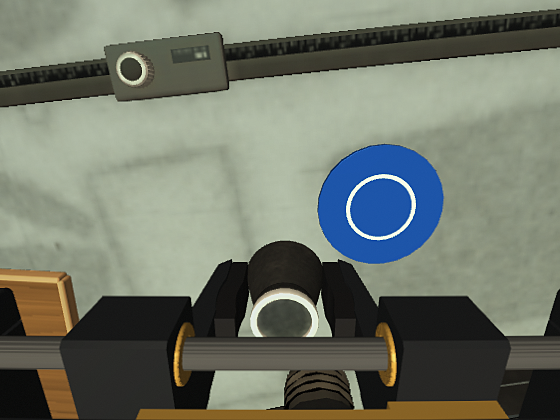

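```bash
python3 - <<'E'
from meas import *
f=load('w11')
m=blobs(f,(100,120,80),(125,255,255)); c=max(cv2.findContours(m,0,1)[0],key=cv2.contourArea)[:,0]
P=plane(f,c,.005)*1000; print(cv2.minEnclosingCircle(P[:,:2].astype(np.float32)), cv2.fitEllipse(P[:,:2].astype(np.float32)))
# loupe rim
X=cloud(f); w=(f['img'].min(2)>200); u=np.argwhere(w); u=u[(u[:,0]>270)&(u[:,0]<345)&(u[:,1]>240)&(u[:,1]<330)]
Q=X[u[:,0],u[:,1]]; print(rect(Q),Q[:,2].mean(),f['obs']['tcp_pos'])
E
python3 go.py .4955,.298,.1,174.4 .4955,.298,.0105,174.4
```

```text
((498.11273193359375, 297.3988342285156), 48.231258392333984) ((498.0771179199219, 297.7034912109375), (94.5799789428711, 95.48063659667969), 114.16558837890625)
(array([493.3, 226.6]), array([160.6,  29.5]), 4.4) 0.13667914707780254 [0.4961474  0.22528991 0.10016724]
t 26.62 tcp [0.4962 0.2243 0.1002] rot [-179.44    0.84  174.28] F [-0.9 -0.6 -0.8] gap 0.0365 q7 1.07
(0.4955, 0.298, 0.1, 174.4) -> [ 0.0081  0.0733 -0.0007] -0.1 rows 1.2
(0.4955, 0.298, 0.0105, 174.4) -> [0.0094 0.0741 0.0888] -0.1 rows 1.4
```

Request:
carry_out(
  motion="-1 0.003 0.03 0 0; -1 0.005 0.06 0 0; -1 0.006 0.073 0.01 0; -1 0.006 0.074 0.04 0; -1 0.007 0.0741 0.07 0; -1 0.007 0.0741 0.085 0; -1 0.007 0.0741 0.0885 0; -1 0.007 0.0741 0.0893 0; -1 0.007 0.0741 0.0893 0; -1 0.007 0.0741 0.0893 0",
)

```text
t: 27.88
tcp_pos: [0.4983, 0.298, 0.0108]
tool_rot: [-3.133, 0.016, 3.042]
contact_force: [0.3, -0.3, 0.7]
finger_gap: 0.0368
```

```bash
python3 go.py .4978,.298,.0097,174.4
```

```text
t 27.88 tcp [0.4983 0.298  0.0108] rot [-179.49    0.89  174.28] F [ 0.3 -0.3  0.7] gap 0.0368 q7 0.98
(0.4978, 0.298, 0.0097, 174.4) -> [ 0.0005 -0.0001  0.001 ] -0.1 rows 0.0
```

Lower 1 mm more, release, rise.

Request:
carry_out(
  motion="-1 0 0 0.001 0; -1 0 0 0.001 0; -0.2 0 0 0.001 0; 0.2 0 0 0.001 0; 0.6 0 0 0.001 0; 1 0 0 0.001 0; 1 0 0 0.001 0; 1 0 0 -0.03 0; 1 0 0 -0.08 0; 1 0 0 -0.13 0; 1 0 0 -0.15 0; 1 0 0 -0.15 0",
)

```text
t: 29.38
tcp_pos: [0.497, 0.3003, 0.1623]
tool_rot: [-3.135, 0.018, 3.042]
contact_force: [0.4, -0.2, -0.2]
finger_gap: 0.0882
```

```bash
python3 - <<'E'
from meas import *
f=snap('wrist','w12')
m=blobs(f,(100,120,80),(125,255,255)); c=max(cv2.findContours(m,0,1)[0],key=cv2.contourArea)[:,0]
P=plane(f,c,.005)*1000; print(cv2.minEnclosingCircle(P[:,:2].astype(np.float32)))
P=slices(f,(.44,.56,.24,.36),'l'); P=P[P[:,2]<.06]
for a,b in((.039,.05),(.02,.03)):
    T=P[(P[:,2]>a)&(P[:,2]<b)]; print(a,len(T), rect(T) if len(T)>4 else'', T[:,2].mean())
E
python3 go.py .50,.15,.2,130 .50,-.05,.2,90 .5168,-.2902,.16,85
```

```text
((498.1763610839844, 297.7608947753906), 47.928585052490234)
l 59713 zmax 0.2612
0.039 843 (array([498.2, 298.2]), array([26.8, 27.2]), 84.3) 0.044370541421136736
0.02 264 (array([492.6, 298.6]), array([32.7, 22.6]), 82.9) 0.024992824063924612
t 29.43 tcp [0.4961 0.2997 0.1608] rot [-179.52    0.92  174.29] F [-0.6  0.6  0.5] gap 0.0882 q7 0.94
(0.5, 0.15, 0.2, 130.0) -> [-0.0194 -0.1489 -0.0377] 44.3 rows 2.5
(0.5, -0.05, 0.2, 90.0) -> [-0.0393 -0.3479 -0.0357] 84.3 rows 3.2
(0.5168, -0.2902, 0.16, 85.0) -> [-0.0793 -0.5849  0.0069] 89.3 rows 3.9
```

View pics/w12.png

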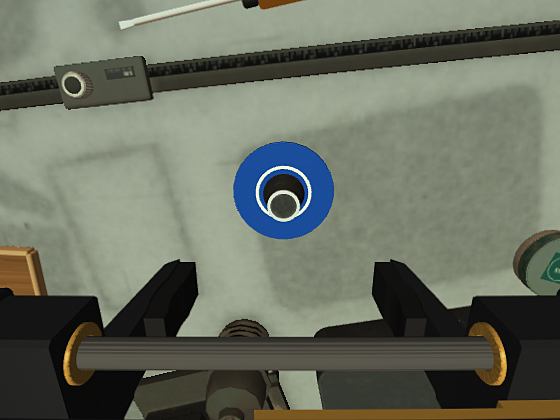

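Request:
carry_out(
  motion="1 0.02 -0.04 -0.02 5; 1 0.03 -0.09 -0.035 13; 1 0.025 -0.145 -0.037 22; 1 0.02 -0.2 -0.037 31; 1 0.01 -0.25 -0.037 40; 1 0 -0.3 -0.036 49; 1 -0.02 -0.35 -0.036 58; 1 -0.035 -0.4 -0.03 67; 1 -0.045 -0.45 -0.03 76; 1 -0.055 -0.5 -0.03 84; 1 -0.07 -0.55 -0.03 89; 1 -0.079 -0.585 -0.02 89",
)

```text
t: 30.92
tcp_pos: [0.5156, -0.2925, 0.1856]
tool_rot: [3.127, 0.01, 1.486]
contact_force: [0.2, 0.5, -0.1]
finger_gap: 0.0882
```

```bash
python3 go.py .5168,-.2902,.16,85.3
```

```text
t 30.93 tcp [ 0.5156 -0.2925  0.1856] rot [179.18   0.57  85.14] F [ 0.2  0.5 -0.1] gap 0.0882 q7 0.72
(0.5168, -0.2902, 0.16, 85.3) -> [0.0027 0.0006 0.0256] -0.2 rows 0.4
```

```bash
python3 - <<'E'
from meas import *
f=snap('wrist','w13')
P=slices(f,(.47,.56,-.34,-.24),'viewer'); P=P[P[:,2]<.09]
for a,b in((.055,.065),(.066,.08)):
    T=P[(P[:,2]>a)&(P[:,2]<b)]; print(a,len(T), rect(T) if len(T)>4 else'')
E
python3 go.py .5168,-.2902,.1,85.3 .5168,-.2902,.0245,85.3
```

```text
viewer 24925 zmax 0.2846
0.055 1024 (array([ 517.6, -289.8]), array([32.1, 29.7]), 85.8)
0.066 230 (array([ 517.7, -289.4]), array([13.5, 13.5]), 87.8)
t 30.98 tcp [ 0.5143 -0.2969  0.1845] rot [179.24   0.76  84.97] F [-1.6 -2.3  0.6] gap 0.088 q7 0.73
(0.5168, -0.2902, 0.1, 85.3) -> [0.008  0.0008 0.0845] -0.3 rows 1.4
(0.5168, -0.2902, 0.0245, 85.3) -> [ 0.009  -0.0002  0.1599] -0.3 rows 1.2
```

View pics/w13.png

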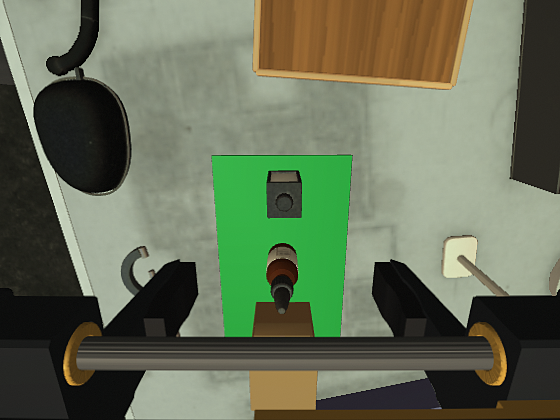

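Request:
carry_out(
  motion="0.4 0.005 0 0.02 0; 0.4 0.008 0 0.06 0; 0.4 0.009 0 0.08 0; 0.4 0.009 0 0.08 0; 0.4 0.009 0 0.12 0; 0.4 0.009 0 0.145 0; 0.4 0.009 0 0.159 0; 0.4 0.009 0 0.159 0; 0.4 0.009 0 0.159 0",
  force=8,
)

```text
t: 32.1
tcp_pos: [0.5178, -0.2908, 0.0267]
tool_rot: [3.126, 0.014, 1.483]
contact_force: [0.4, -0.0, 0.8]
finger_gap: 0.0616
```

```bash
python3 go.py .5168,-.2902,.0245,85.3
```

```text
t 32.1 tcp [ 0.5178 -0.2908  0.0267] rot [179.13   0.81  84.96] F [ 0.4 -0.   0.8] gap 0.0616 q7 0.84
(0.5168, -0.2902, 0.0245, 85.3) -> [ 0.0006 -0.0011  0.0022] -0.3 rows 0.0
```

Request:
carry_out(
  motion="0.2 0.0006 -0.001 0.002 0; 0 0.0006 -0.001 0.002 0; -0.15 0.0006 -0.001 0.002 0; -0.25 0.0006 -0.001 0.002 0; -0.35 0.0006 -0.001 0.002 0; -0.5 0.0006 -0.001 0.002 0; -1 0.0006 -0.001 0.002 0; -1 0.0006 -0.001 0.002 0; -1 0.0006 -0.001 0.002 0",
  force=8,
)

```text
t: 33.22
tcp_pos: [0.5169, -0.2901, 0.0247]
tool_rot: [3.127, 0.014, 1.483]
contact_force: [-0.4, -0.3, 0.6]
finger_gap: 0.0297
```

```bash
python3 go.py .5168,-.2902,.09,85.3 .5643,-.0769,.09,89.2
```

```text
t 33.23 tcp [ 0.5169 -0.2901  0.0247] rot [179.14   0.81  84.97] F [-0.4 -0.3  0.6] gap 0.0297 q7 0.84
(0.5168, -0.2902, 0.09, 85.3) -> [-0.001   0.0009 -0.0653] -0.3 rows 1.0
(0.5643, -0.0769, 0.09, 89.2) -> [ 0.2156  0.0295 -0.068 ] -4.2 rows 3.5
```

Request:
carry_out(
  motion="-1 0 0 -0.02 0; -1 0 0 -0.06 0; -1 0.03 0.004 -0.067 -1; -1 0.07 0.01 -0.067 -2; -1 0.11 0.015 -0.068 -3; -1 0.15 0.02 -0.068 -4; -1 0.185 0.026 -0.068 -4; -1 0.207 0.029 -0.068 -4; -1 0.216 0.03 -0.068 -4; -1 0.216 0.03 -0.068 -4; -1 0.216 0.03 -0.068 -4; -1 0.216 0.03 -0.068 -4",
)

```text
t: 34.72
tcp_pos: [0.5646, -0.0778, 0.0902]
tool_rot: [3.127, 0.016, 1.551]
contact_force: [0.2, -0.6, -0.6]
finger_gap: 0.0297
```

```bash
python3 go.py .5643,-.0769,.0275,89.2
```

```text
t 34.73 tcp [ 0.5646 -0.0778  0.0902] rot [179.19   0.9   88.86] F [ 0.2 -0.6 -0.6] gap 0.0297 q7 0.48
(0.5643, -0.0769, 0.0275, 89.2) -> [ 0.0019 -0.0012  0.0627] -0.3 rows 1.0
```

Request:
carry_out(
  motion="-1 0.001 -0.001 0.03 0; -1 0.0015 -0.001 0.05 0; -1 0.0015 -0.001 0.058 0; -1 0.0015 -0.001 0.0615 0; -1 0.0015 -0.001 0.0625 0; -1 0.0015 -0.001 0.0625 0; -0.2 0.0015 -0.001 0.0625 0; 0 0.0015 -0.001 0.0625 0; 0.3 0.0015 -0.001 0.0625 0; 0.5 0.0015 -0.001 0.0625 0; 0.5 0.0015 -0.001 0.0625 0",
)

```text
t: 36.1
tcp_pos: [0.5644, -0.0773, 0.0277]
tool_rot: [3.128, 0.016, 1.551]
contact_force: [0.9, -0.2, 0.5]
finger_gap: 0.066
```

Request:
carry_out(
  motion="0.5 0 0 -0.03 0; 0.5 0 0 -0.08 0; 1 0 0 -0.13 0; 1 0 0 -0.15 0; 1 0 0 -0.15 0; 1 0 0 -0.15 0",
)

```text
t: 36.85
tcp_pos: [0.5614, -0.0745, 0.176]
tool_rot: [3.13, 0.015, 1.551]
contact_force: [-0.7, 0.0, -1.2]
finger_gap: 0.0881
```

```bash
python3 - <<'E'
from meas import *
f=snap('wrist','w14')
P=slices(f,(.52,.61,-.13,-.03),'viewer'); P=P[P[:,2]<.09]
for a,b in((.058,.068),(.069,.08)):
    T=P[(P[:,2]>a)&(P[:,2]<b)]; print(a,len(T), rect(T) if len(T)>4 else'')
E
python3 go.py .507,-.369,.18,140
```

```text
viewer 25587 zmax 0.2749
0.058 1075 (array([565.5, -76.9]), array([32. , 29.6]), 89.7)
0.069 254 (array([565.5, -76.9]), array([14. , 13.7]), 87.9)
t 36.9 tcp [ 0.5613 -0.0746  0.1759] rot [179.37   0.9   88.87] F [ 0.4 -0.7 -0.1] gap 0.0881 q7 0.41
(0.507, -0.369, 0.18, 140.0) -> [-0.2954 -0.0485 -0.    ] -51.1 rows 4.8
```

View pics/w14.png

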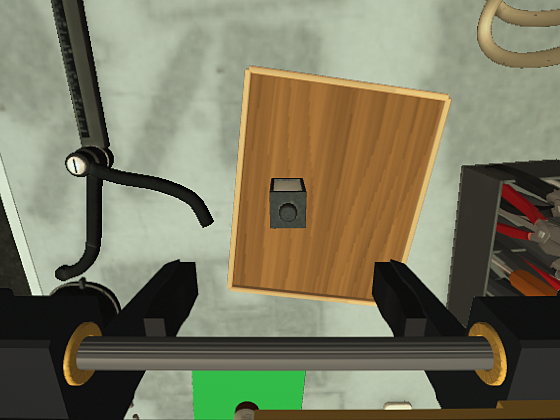

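Request:
carry_out(
  motion="1 -0.03 -0.005 -0.01 -9; 1 -0.08 -0.013 -0.02 -18; 1 -0.13 -0.02 -0.02 -27; 1 -0.18 -0.03 -0.02 -36; 1 -0.23 -0.038 -0.02 -45; 1 -0.27 -0.044 -0.01 -51; 1 -0.29 -0.048 0 -51; 1 -0.295 -0.048 0 -51; 1 -0.295 -0.048 0 -51; 1 -0.295 -0.048 0 -51",
)

```text
t: 38.15
tcp_pos: [0.5083, -0.3672, 0.1799]
tool_rot: [-3.137, 0.018, 2.443]
contact_force: [0.3, -0.2, -0.5]
finger_gap: 0.0881
```

```bash
python3 - <<'E'
from meas import *
f=snap('wrist','w15')
P=slices(f,(.46,.56,-.42,-.32),'bottle');P=P[P[:,2]<.12]
for a in (.047,.08,.09,.1):
    T=P[(P[:,2]>a)&(P[:,2]<a+.01)]; print(a,len(T), rect(T) if len(T)>4 else'')
E
python3 go.py .507,-.3687,.0435,139.3
```

```text
bottle 36039 zmax 0.2784
0.047 368 (array([ 506.4, -367.7]), array([30. , 24.9]), 51.9)
0.08 90 (array([ 505.8, -365.6]), array([14.4,  8.4]), 38.6)
0.09 126 (array([ 505.9, -367.6]), array([12.1,  7.3]), 49.3)
0.1 126 (array([ 507.5, -368.6]), array([8.9, 7.8]), 44.1)
t 38.2 tcp [ 0.5083 -0.3673  0.1801] rot [-179.74    1.05  139.99] F [ 0.1 -0.2 -0. ] gap 0.0881 q7 1.68
(0.507, -0.3687, 0.0435, 139.3) -> [ 0.0025 -0.0013  0.1365] 0.7 rows 2.2
```

View pics/w15.png

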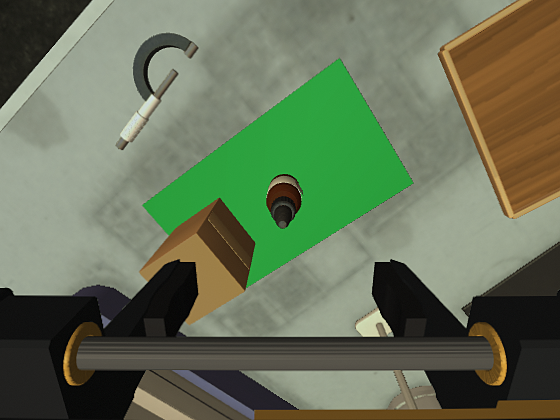

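Request:
carry_out(
  motion="1 0.0025 -0.001 0.04 0; 1 0.0025 -0.001 0.08 0; 1 0.0025 -0.001 0.115 0; 1 0.0025 -0.001 0.134 0; 1 0.0025 -0.001 0.136 0; 1 0.0025 -0.001 0.136 0; 0.2 0.0025 -0.001 0.136 0; -0.3 0.0025 -0.001 0.136 0; -1 0.0025 -0.001 0.136 0; -1 0.0025 -0.001 0.136 0; -1 0.0025 -0.001 0.136 0; -1 0.0025 -0.001 0.136 0",
  force=12,
)

```text
t: 39.7
tcp_pos: [0.5072, -0.3685, 0.044]
tool_rot: [-3.137, 0.018, 2.443]
contact_force: [-0.4, 1.2, -0.0]
finger_gap: 0.0298
```

```bash
python3 go.py .507,-.3687,.13,139.3 .6428,-.0135,.13,227.7
```

```text
t 39.7 tcp [ 0.5072 -0.3685  0.044 ] rot [-179.74    1.05  139.99] F [-0.4  1.2 -0. ] gap 0.0298 q7 1.75
(0.507, -0.3687, 0.13, 139.3) -> [-0.0015 -0.0007 -0.0859] 0.7 rows 1.4
(0.6428, -0.0135, 0.13, 227.7) -> [ 0.1228  0.3587 -0.0898] -87.7 rows 6.1
```

Request:
carry_out(
  motion="-1 0 0 -0.04 0; -1 0 0 -0.088 -8; -1 0.02 0.04 -0.09 -18; -1 0.035 0.08 -0.09 -28; -1 0.05 0.12 -0.09 -38; -1 0.065 0.16 -0.09 -48; -1 0.075 0.2 -0.09 -58; -1 0.085 0.23 -0.09 -68; -1 0.09 0.25 -0.09 -78; -1 0.092 0.26 -0.09 -88; -1 0.092 0.27 -0.09 -88; -1 0.095 0.28 -0.09 -88",
)

```text
t: 41.2
tcp_pos: [0.6137, -0.0918, 0.1309]
tool_rot: [-3.123, -0.004, -2.308]
contact_force: [0.2, -0.7, -0.6]
finger_gap: 0.0296
```

```bash
python3 go.py .6428,-.0135,.13,227.7 .6428,-.0135,.047,227.7
```

```text
t 41.2 tcp [ 0.6137 -0.0918  0.1309] rot [-178.94   -0.23 -132.26] F [ 0.2 -0.7 -0.6] gap 0.0296 q7 2.49
(0.6428, -0.0135, 0.13, 227.7) -> [-0.0775  0.0311  0.    ] 0.0 rows 1.3
(0.6428, -0.0135, 0.047, 227.7) -> [-0.0778  0.0326  0.083 ] 0.0 rows 1.3
```

Request:
carry_out(
  motion="-1 -0.03 0.012 0 0; -1 -0.06 0.024 0 0; -1 -0.075 0.03 0 0; -1 -0.0775 0.031 0 0; -1 -0.0775 0.031 0 0; -1 -0.0777 0.0315 0.03 0; -1 -0.0778 0.032 0.06 0; -1 -0.0778 0.0325 0.077 0; -1 -0.0778 0.0326 0.0815 0; -1 -0.0778 0.0326 0.083 0; -1 -0.0778 0.0326 0.083 0; -1 -0.0778 0.0326 0.083 0",
)

```text
t: 42.7
tcp_pos: [0.6434, -0.0135, 0.0478]
tool_rot: [-3.122, -0.003, -2.308]
contact_force: [-0.4, 0.9, -1.1]
finger_gap: 0.0297
```

```bash
python3 go.py .6428,-.0135,.047,227.7
```

```text
t 42.7 tcp [ 0.6434 -0.0135  0.0478] rot [-178.88   -0.18 -132.26] F [-0.4  0.9 -1.1] gap 0.0297 q7 2.36
(0.6428, -0.0135, 0.047, 227.7) -> [0.0004 0.0005 0.0008] 0.0 rows 0.0
```

Request:
carry_out(
  motion="-1 0 0 0.001 0; -1 0 0 0.001 0; -0.2 0 0 0.001 0; 0.2 0 0 0.001 0; 1 0 0 0.001 0; 1 0 0 0.001 0; 1 0 0 0.001 0; 1 0 0 -0.04 0; 1 0 0 -0.09 0; 1 0 0 -0.14 0; 1 0 0 -0.15 0; 1 0 0 -0.15 0",
)

```text
t: 44.2
tcp_pos: [0.6416, -0.0112, 0.1979]
tool_rot: [-3.122, -0.003, -2.308]
contact_force: [-0.5, -0.3, -0.5]
finger_gap: 0.0881
```

```bash
python3 - <<'E'
from meas import *
f=snap('wrist','w16')
P=slices(f,(.59,.70,-.06,.03),'bottle');P=P[P[:,2]<.12]
for a in (.05,.08,.09,.1):
    T=P[(P[:,2]>a)&(P[:,2]<a+.01)]; print(a,len(T), rect(T) if len(T)>4 else'')
E
python3 go.py .6,-.12,.22,190 .53,-.38,.22,110  .501,-.4577,.17,84.8
```

```text
bottle 39328 zmax 0.298
0.05 329 (array([642.9, -15.5]), array([25.5, 30.7]), 40.9)
0.08 192 (array([643.8, -15. ]), array([16.4, 19.4]), 40.8)
0.09 108 (array([643.5, -15.5]), array([ 9.4, 13.3]), 41.6)
0.1 143 (array([644. , -14.7]), array([8.2, 9.9]), 34.2)
t 44.25 tcp [ 0.6408 -0.0112  0.1966] rot [-178.95   -0.25 -132.26] F [-0.  -0.5 -0.6] gap 0.0881 q7 2.36
(0.6, -0.12, 0.22, 190.0) -> [ 0.1081 -0.0434 -0.0221] 37.7 rows 1.9
(0.53, -0.38, 0.22, 110.0) -> [ 0.3476 -0.1664 -0.0188] 117.7 rows 4.3
(0.501, -0.4577, 0.17, 84.8) -> [ 0.4244 -0.1962  0.0321] 142.9 rows 1.5
```

View pics/w16.png

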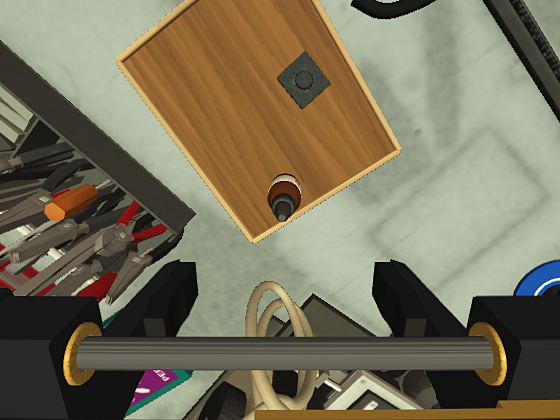

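Request:
carry_out(
  motion="1 0.04 -0.015 -0.02 0; 1 0.09 -0.035 -0.02 10; 1 0.14 -0.06 -0.02 20; 1 0.19 -0.085 -0.02 30; 1 0.24 -0.11 -0.02 40; 1 0.29 -0.135 -0.02 50; 1 0.33 -0.155 -0.02 60; 1 0.37 -0.175 -0.015 70; 1 0.4 -0.19 -0.01 80; 1 0.42 -0.196 0 90; 1 0.424 -0.196 0 100; 1 0.424 -0.196 0 110",
)

```text
t: 45.75
tcp_pos: [0.499, -0.4568, 0.1994]
tool_rot: [-3.141, 0.015, 2.048]
contact_force: [-0.3, 0.2, -0.5]
finger_gap: 0.0881
```

```bash
python3 go.py .501,-.4577,.18,84.8
```

```text
t 45.75 tcp [ 0.499  -0.4568  0.1994] rot [-179.98    0.88  117.32] F [-0.3  0.2 -0.5] gap 0.0881 q7 1.44
(0.501, -0.4577, 0.18, 84.8) -> [-0.0014  0.0014  0.0194] 32.5 rows 0.3
```

Request:
carry_out(
  motion="1 -0.001 0.001 0.01 10; 1 -0.0014 0.0014 0.019 20; 1 -0.0014 0.0014 0.019 30; 1 -0.0014 0.0014 0.019 32.5; 1 -0.0014 0.0014 0.019 32.5; 1 -0.0014 0.0014 0.019 32.5",
)

```text
t: 46.5
tcp_pos: [0.5008, -0.4577, 0.1801]
tool_rot: [3.134, 0.013, 1.482]
contact_force: [0.4, 0.0, -0.5]
finger_gap: 0.0879
```

```bash
python3 - <<'E'
from meas import *
f=snap('wrist','w17')
P=slices(f,(.42,.58,-.55,-.38),'carton'); T=P[(P[:,2]>.085)&(P[:,2]<.107)]; print(rect(T),T[:,2].mean())
f=load('w4')
P=slices(f,(.42,.58,-.55,-.38),'carton'); T=P[(P[:,2]>.085)&(P[:,2]<.107)]; print(rect(T),T[:,2].mean())
E
python3 go.py .501,-.4577,.0645,84.8
```

```text
carton 75464 zmax 0.2794
(array([ 501.9, -457.9]), array([60.4, 62.4]), 84.4) 0.09692835056226917
carton 73929 zmax 0.2906
(array([ 501.9, -457.7]), array([60. , 62.1]), 84.5) 0.09697510754321126
t 46.55 tcp [ 0.5009 -0.4577  0.1803] rot [179.55   0.75  84.9 ] F [ 0.  -0.4 -0. ] gap 0.088 q7 0.97
(0.501, -0.4577, 0.0645, 84.8) -> [ 0.0015 -0.0008  0.1158] 0.1 rows 1.9
```

View pics/w17.png

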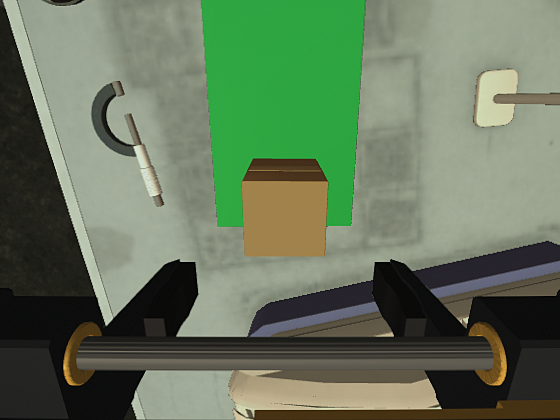

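Request:
carry_out(
  motion="1 0.0015 -0.0005 0.05 0; 1 0.0015 -0.0005 0.09 0; 1 0.0015 -0.0005 0.11 0; 1 0.0015 -0.0005 0.1155 0; 1 0.0015 -0.0005 0.1155 0; 1 0.0015 -0.0005 0.1155 0; 0.5 0.0015 -0.0005 0.1155 0; -1 0.0015 -0.0005 0.1155 0; -1 0.0015 -0.0005 0.1155 0; -1 0.0015 -0.0005 0.1155 0; -1 0.0015 -0.0005 0.1155 0",
  force=15,
)

```text
t: 47.92
tcp_pos: [0.5014, -0.4578, 0.065]
tool_rot: [3.133, 0.013, 1.482]
contact_force: [0.7, 1.0, 2.1]
finger_gap: 0.0619
```

```bash
python3 go.py .501,-.4577,.13,84.8 .62,-.1633,.13,86.7
```

```text
t 47.92 tcp [ 0.5014 -0.4578  0.065 ] rot [179.53   0.75  84.9 ] F [0.7 1.  2.1] gap 0.0619 q7 1.03
(0.501, -0.4577, 0.13, 84.8) -> [-0.0008  0.0001 -0.065 ] 0.1 rows 1.0
(0.62, -0.1633, 0.13, 86.7) -> [ 0.303   0.0925 -0.0682] -1.8 rows 5.1
```

Request:
carry_out(
  motion="-1 0 0 -0.03 0; -1 0 0 -0.065 0; -1 0.04 0.012 -0.067 -1; -1 0.085 0.026 -0.067 -2; -1 0.13 0.04 -0.068 -2; -1 0.175 0.053 -0.068 -2; -1 0.22 0.067 -0.068 -2; -1 0.26 0.079 -0.068 -2; -1 0.29 0.089 -0.068 -2; -1 0.303 0.0925 -0.068 -2; -1 0.303 0.0925 -0.068 -2; -1 0.303 0.0925 -0.068 -2",
)

```text
t: 49.42
tcp_pos: [0.6191, -0.1655, 0.1299]
tool_rot: [3.134, 0.015, 1.514]
contact_force: [-0.1, -0.2, -0.5]
finger_gap: 0.062
```

```bash
python3 go.py .62,-.1633,.0682,86.7
```

```text
t 49.42 tcp [ 0.6191 -0.1655  0.1299] rot [179.58   0.84  86.76] F [-0.1 -0.2 -0.5] gap 0.062 q7 0.56
(0.62, -0.1633, 0.0682, 86.7) -> [0.0032 0.0003 0.0617] 0.1 rows 1.0
```

Request:
carry_out(
  motion="-1 0.003 0 0.03 0; -1 0.003 0 0.05 0; -1 0.003 0 0.059 0; -1 0.003 0 0.0615 0; -1 0.003 0 0.0618 0; -1 0.003 0 0.0618 0; 0.2 0.003 0 0.0618 0; 1 0.003 0 0.0618 0; 1 0.003 0 0.0618 0; 1 0.003 0 0.02 0; 1 0.003 0 -0.04 0; 1 0.003 0 -0.06 0",
)

```text
t: 50.92
tcp_pos: [0.6205, -0.1625, 0.1937]
tool_rot: [3.129, 0.016, 1.514]
contact_force: [-0.2, -0.0, -0.1]
finger_gap: 0.0878
```

Request:
carry_out(
  motion="1 -0.02 -0.03 -0.05 0; 1 0.03 -0.06 -0.1 0; 1 0.08 -0.08 -0.13 0; 1 0.1 -0.08 -0.15 0; 1 0.1 -0.08 -0.15 0; 1 0.1 -0.08 -0.15 0; 1 0.1 -0.08 -0.15 0",
)

```text
t: 51.8
tcp_pos: [0.544, -0.0572, 0.34]
tool_rot: [3.131, 0.017, 1.511]
contact_force: [0.1, 0.1, -0.2]
finger_gap: 0.0884
```

```bash
python3 - <<'E'
from meas import *
o=manip.get_obs(); print(o['t'],o['tcp_pos'],o['finger_gap'],o['contact_force'])
f=snap('wrist','w18'); snap('top','t18'); s=snap('scene','s18')
P=slices(f,(.55,.72,-.25,-.10),'carton'); T=P[(P[:,2]>.085)&(P[:,2]<.11)]; print(rect(T),T[:,2].mean())
P=slices(f,(.52,.61,-.13,-.03),'viewer');T=P[(P[:,2]>.058)&(P[:,2]<.068)]; print(rect(T))
P=slices(f,(.59,.70,-.06,.03),'bottle');T=P[(P[:,2]>.1)&(P[:,2]<.12)]; print(rect(T))
P=slices(s,(.44,.56,.24,.36),'loupe');P=P[P[:,2]<.06];T=P[(P[:,2]>.039)]; print(rect(T))
cv2.imwrite('pics/s18c.png',cv2.resize(cv2.cvtColor(s['img'],4)[150:330,180:460],None,fx=2.8,fy=2.8))
a=load('top0'); b=load('top0')
E
```

```text
51.8 [ 0.54398915 -0.05724883  0.34000575] 0.08837283659011287 [ 0.12163744  0.09880368 -0.16257371]
carton 8995 zmax 0.1027
(array([ 620.5, -163.4]), array([60.1, 62.3]), 86.5) 0.09940862918984933
viewer 25941 zmax 0.4392
(array([565.5, -77.3]), array([32. , 29.2]), 87.5)
bottle 19998 zmax 0.4392
(array([644.1, -13.2]), array([10.2,  8.3]), 50.3)
loupe 481 zmax 0.0517
(array([496.6, 297.8]), array([32.5, 24.1]), 71.9)
```

View pics/w18.png

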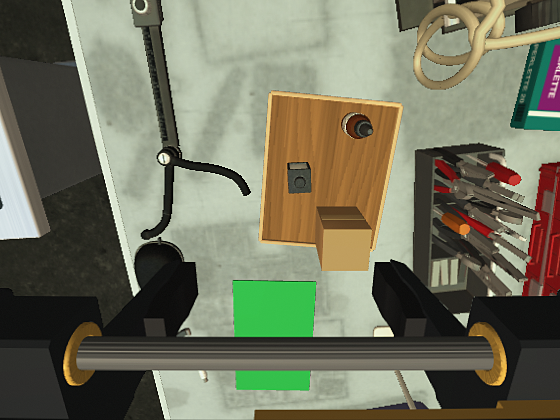

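View pics/s18c.png

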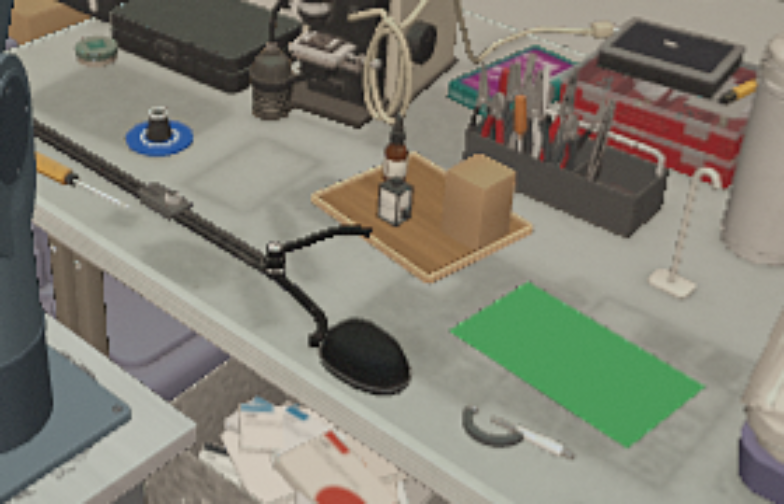

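All of them are upright and in place, and the arm is clear. Handing in.

```bash
python3 -c "
from plant import manip
print(manip.sign_off())"
```

```text
the job is handed in; nothing more can be done
None
```

The job is done and handed in at about 52 s; sign-off gives no verdict. I cleared the carton, bottle and viewer onto the green mat and set the loupe on the blue pad. Then I put the three back in the tray in the order viewer, bottle, carton.

Last checks from the wrist camera:

| Item | Check | Result |
|---|---|---|
| Loupe | distance from the pad's centre | about 0.5 mm |
| Carton | distance from its start position | about 1 mm |
| Viewer | distance from its start position | about 1.5 mm |
| Bottle | distance from its start position | about 2 mm |

- **State at the end:** in the pictures everything stands upright, with the gripper open and well clear of everything.
- **Bystanders:** I saw no change in the zip case, micrometer or tin in the final pictures, but I did not measure them.
- **Readings that disagreed:** the bottle reads up to 2.5 mm apart when seen from opposite sides. The coarse scene camera put the loupe about 1.5 mm from where the wrist camera did. Both are well inside the 12 mm allowed.
- **Tool tilt:** the tool had drifted about 1 degree off vertical by the end, with no visible effect on the placings.

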